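Fetch the cured wheel from behind the moulds

TASK

The red cured wheel on the warm plate is hemmed in by three tall moulds and the yellow guard: move all three moulds aside onto the plywood board, and only then take the red wheel out and set it down gently, flat, in the middle of the scale's pan. Then, leaving the wheel on the scale, put every mould back standing on the very seat it came from. Keep the moulds upright all the while, and leave the amber puck and the small steel ring on the plate where they are.

Things in the scene. Friction and masses are not known exactly. Their poses are not given: they have to be found in the camera images.
- red_wheel: loose cured red cast wheel, a flat disc 60 mm across, 36 mm high, small steel hub on top; 0.18 kg. Origin: centre of its underside; z up. Starts on the plate's centre seat, too hemmed in to grip until the moulds are away; then it can be gripped across its diameter along the plate's y axis (the guard is 14 mm from its far side).
- mould_yellow: tall loose steel casting mould, 50 mm across, 90 mm high, with a yellow collar; on top, on its axis, a yellow grip stem 24 mm across and 40 mm high (130 mm overall; take it by the stem). About 0.6 kg. Origin: centre of its underside; z up the axis. Starts on one of the warm plate's three outer seats (which one varies). Tipping it over is a failure.
- mould_blue: tall loose steel casting mould, 50 mm across, 90 mm high, with a blue collar; on top, on its axis, a blue grip stem 24 mm across and 40 mm high (130 mm overall; take it by the stem). About 0.6 kg. Origin: centre of its underside; z up the axis. Starts on one of the warm plate's three outer seats (which one varies). Tipping it over is a failure.
- mould_green: tall loose steel casting mould, 50 mm across, 90 mm high, with a green collar; on top, on its axis, a green grip stem 24 mm across and 40 mm high (130 mm overall; take it by the stem). About 0.6 kg. Origin: centre of its underside; z up the axis. Starts on one of the warm plate's three outer seats (which one varies). Tipping it over is a failure.
- plate: fixed dark steel warm plate, x -118 to +52, y -125 to +125, top at 15 mm. Origin: table surface under the centre seat; z up, x away from the robot. Yellow guard along the far edge: near face x = +44, top 50 mm above the table. White circles (flat) mark the seats, at x, y: wheel (0, 0); moulds (0, 66), (0, -66), (-66, 0) mm. All start within 2 mm of these; a mould is back within 13 mm of where it stood.
- board: fixed plywood parking board, empty, a red line along each long edge, 280 mm (its x) by 120 mm (its y), top 12 mm above the table. Origin: centre of its underside. The side area: any spots on it will do, moulds standing with their axes at least 5 mm inside its edges. It is left or right of the plate.
- scale: fixed grey bench scale, housing 170 mm (x) by 150 mm (y), with a fixed round steel pan 120 mm across, its flat top 42 mm above the table; a white circle marks the pan's middle. Origin: table surface under the centre of the pan. It stands on the side of the plate opposite the board.
- amber_puck: bystander: loose amber puck, 38 mm across, 26 mm high, on one near corner of the warm plate; leave it. Origin: centre of its underside.
- steel_ring: bystander: loose small steel ring, 40 mm across, 22 mm high, on the other near corner of the warm plate; leave it. Origin: centre of its underside.
There are look-alikes about, which are no part of the job. What is shaped like the red_wheel but green or white is not meant. What is shaped like the mould_yellow but purple is not meant.

How it is judged (in metres and radians):
On the way, in this order (a step that is already met when the one before it is completed fails the run):
1. all three moulds stand released on the board while the red wheel is still on its seat (z of mould_yellow in the frame of board between 0.006 and 0.018 m and angle between each of mould_yellow, mould_blue, mould_green's own z axis and vertical below 0.12 rad and linear speed of each of mould_yellow, mould_blue, mould_green below 0.03 m/s and contact force between the fingers and mould_yellow below 0.1 N and x of mould_yellow in the frame of board between -0.135 and 0.135 m and y of mould_yellow in the frame of board between -0.055 and 0.055 m and z of mould_blue in the frame of board between 0.006 and 0.018 m and contact force between the fingers and mould_blue below 0.1 N and x of mould_blue in the frame of board between -0.135 and 0.135 m and y of mould_blue in the frame of board between -0.055 and 0.055 m and z of mould_green in the frame of board between 0.006 and 0.018 m and contact force between the fingers and mould_green below 0.1 N and x of mould_green in the frame of board between -0.135 and 0.135 m and y of mould_green in the frame of board between -0.055 and 0.055 m and distance of red_wheel from where it was at the start of the episode below 0.02 m), for 0.2 s.
2. the red wheel lies released in the middle of the scale's pan while the moulds still stand on the board (z of red_wheel in the frame of scale between 0.036 and 0.048 m and angle between each of red_wheel, mould_yellow, mould_blue, mould_green's own z axis and vertical below 0.12 rad and linear speed of each of red_wheel, mould_yellow, mould_blue, mould_green below 0.03 m/s and contact force between the fingers and red_wheel below 0.1 N and horizontal distance between red_wheel and scale below 0.015 m and z of mould_yellow in the frame of board between 0.006 and 0.018 m and contact force between the fingers and mould_yellow below 0.1 N and x of mould_yellow in the frame of board between -0.135 and 0.135 m and y of mould_yellow in the frame of board between -0.055 and 0.055 m and z of mould_blue in the frame of board between 0.006 and 0.018 m and contact force between the fingers and mould_blue below 0.1 N and x of mould_blue in the frame of board between -0.135 and 0.135 m and y of mould_blue in the frame of board between -0.055 and 0.055 m and z of mould_green in the frame of board between 0.006 and 0.018 m and contact force between the fingers and mould_green below 0.1 N and x of mould_green in the frame of board between -0.135 and 0.135 m and y of mould_green in the frame of board between -0.055 and 0.055 m), for 0.2 s.
At the end, for the whole second after the job is handed in: The red wheel lies flat on the scale's pan within 15 mm of its middle; each mould stands upright on the warm plate within 13 mm of where it stood at the start; amber puck and steel ring are within 15 mm of where they were; all released and at rest (z of red_wheel in the frame of scale between 0.036 and 0.048 m and angle between each of red_wheel, mould_yellow, mould_blue, mould_green's own z axis and vertical below 0.12 rad and linear speed of each of red_wheel, mould_yellow, mould_blue, mould_green below 0.03 m/s and contact force between the fingers and red_wheel below 0.1 N and horizontal distance between red_wheel and scale below 0.015 m and z of mould_yellow in the frame of plate between 0.009 and 0.021 m and contact force between the fingers and mould_yellow below 0.1 N and distance of each of mould_yellow, mould_blue, mould_green from where it was at the start of the episode below 0.013 m and z of mould_blue in the frame of plate between 0.009 and 0.021 m and contact force between the fingers and mould_blue below 0.1 N and z of mould_green in the frame of plate between 0.009 and 0.021 m and contact force between the fingers and mould_green below 0.1 N and distance of each of amber_puck, steel_ring from where it was at the start of the episode below 0.015 m); the robot touches nothing.
It fails at once if a mould is tipped (more than 0.6 rad) (angle between any of mould_yellow, mould_blue, mould_green's own z axis and vertical above 0.6 rad).
It fails at once if the red wheel is slammed onto the scale (more than 60 N) (contact force between red_wheel and scale above 60 N).
It fails at once if the amber puck or the steel ring is displaced by more than 25 mm (distance of any of amber_puck, steel_ring from where it was at the start of the episode above 0.025 m).
It also fails if it takes over 141 s, if anything falls off the work surface, if the arm or the gripper's body presses on something with over 40 N, if the wrist force passes 120 N, or if a joint passes its speed limit or range.

ROBOT

A 6-joint arm with a two-finger parallel gripper is mounted at the origin on the work surface. World frame = base frame: x ahead of the robot, y to its left, z up, the work surface at z = 0. Lengths are in mm, angles in rad, forces in N, time in s.
With the tool pointing down it reaches from about 300 to 775 mm from the base axis. Payload 14.6 kg.
Tool frame: the origin (TCP) lies at the very end of the fingers, on their centre line; the grasp point (between the pads) lies 19 mm behind it; z points along the fingers, y is the direction in which the jaws open and shut (so a half turn about z gives the same grasp; the last joint's range is limited). The gripper opens to 94 mm and grips with 3 to 60 N. Pads are 16 mm wide; open, the fingers measure 119 mm over their backs; the gripper's body (75 mm by 177 mm) begins 78 mm behind the grasp point.
Start: joints at [-0.067, 0.3, 1.521, -0, 1.321, -0.067], TCP at [549.99, -0.002, 205.446] pointing down, gripper open.
Joint ranges: [-3.03, 3.03], [-0.79, 2.21], [0.23, 2.52], [-1.04, 4.18], [0, 3.07], [-2.55, 2.55]. Speed limits (rad/s): [2.22, 2.22, 2.57, 3.14, 3.14, 3.14].

INTERFACE

Orientations are given as [roll, pitch, yaw] about the fixed x, y, z axes, in that order (R = Rz(yaw) Ry(pitch) Rx(roll)).
In Python, from cell import manip gives the robot as it stands.
- The arm moves only by the shell command python3 -m pendant 'ROWS' [FORCE]. ROWS is JSON, a list of rows, each an object with "claw": the finger opening in m, from 0 to 0.094; "delta_pos": the shift along the tool's x, y, z in m, a list of three; "rotation": the turn, a rotation vector about the tool's x, y, z in rad, a list of three. A call has 1 to 10 rows; each row is the pose to reach, as a shift and turn from the pose measured when the call began, along the tool's axes at that moment; what a row does not reach only later rows make up. A row lasts 1/8 s, in which the tool goes at most 62.5 mm and 10.7 degrees, less where a joint would pass 70% of its speed; a pose out of reach is approached as far as the arm can. A call with a gripper value outside its range is refused whole. The fingers move at their own pace and stop on an object; FORCE is the grip in N (left out, the last holds). Time passes only in rows, so rows that repeat a pose let the fingers close. It gives the time, the measured TCP pose, the force and the opening at its end, in the units of the state.
- manip.read_state(): the state, without advancing time (a new reading comes with each control period).
- manip.camera(name): name is "scene" or "side" or "wrist"; returns the picture (384x512x3 uint8, red, green, blue); there is no depth.
- manip.camera_model(name): a dict with "fx", "fy", "cx", "cy" (pixels), "cam_to_world" (4x4, takes a point from camera to world coordinates); the wrist camera has in their place "T_tool_cam" (4x4, takes a point from camera to tool coordinates, whose origin is the TCP and whose axes are the flange's). Camera axes: x right, y up, looking along -z (the intrinsics and any distortion apply to the point x, -y, -z); pixel columns grow to the right and rows downward; lengths in mm; the calibration is good to about 2 mm. The wrist camera is an equidistant fisheye: a pixel r from the principal point sees the ray r / f radians off the axis. A picture is of the moment at which its call begins: read the wrist's pose just before it. camera_model takes no time and is no camera call.
- manip.sign_off(): hands the job in, once; it reports no verdict.
The state is a dict: "clock": time; "joints": joint angles; "qd": joint speeds; "effort": joint torques, N m; "eef_pos": TCP position; "eef_rot": TCP orientation; "wrist_force": force on the tool from outside, world axes, zero at the start; "moment": the same for the moment, N m; "finger_gap": finger opening in mm.
Only numpy, scipy, OpenCV 4.12 (cv2) and the standard library are available. Lean on these libraries where they do the work, as an engineer would, in place of code of your own. Each camera call takes 0.05 s, during which the arm holds its last target.

## Working session

There is one attempt and no reset: what is moved stays moved. The work goes in short steps, Python scripts to look and compute and a shell command to move; the robot and the scene stay as the last step left them, time stands still between calls to the robot, and variables do not carry over. Pictures are saved under pics/ and viewed, and the job is handed in when it is done.

```bash
ls; mkdir -p pics; cat > h.py <<'E'
import numpy as np, cv2, json
from cell import manip
def save(n,fn):
    im=manip.camera(n); cv2.imwrite('pics/'+fn+'.png',cv2.cvtColor(im,cv2.COLOR_RGB2BGR)); return im
def ray(cm,u,v,T=None):
    x=(u-cm['cx'])/cm['fx'];y=(v-cm['cy'])/cm['fy']
    if T is None:
        T=np.array(cm['cam_to_world']); d=np.array([x,-y,-1.])
    else:
        r=np.hypot(x,y); s=np.sin(r)/r if r>1e-9 else 1; d=np.array([x*s,-y*s,-np.cos(r)])
    d=T[:3,:3]@d; return T[:3,3],d/np.linalg.norm(d)
def onz(o,d,z): return o+d*(z-o[2])/d[2]
E
python3 - <<'E'
from h import *
print(manip.read_state())
for n in ['scene','side','wrist']: save(n,n+'0'); print(n,manip.camera_model(n))
E
```

```text
pics
{'clock': 0.0, 'joints': array([-6.66312070e-02,  3.00468132e-01,  1.52159646e+00,  5.67201157e-06,
        1.32070737e+00, -6.65930243e-02]), 'qd': array([-0.00054634,  0.00109086,  0.0012502 , -0.00022129, -0.00162402,
        0.00060356]), 'effort': array([-1.53750298e-03, -5.31805658e+01, -3.52735734e+01,  7.07558286e-02,
        2.43994006e-02, -4.79655944e-05]), 'eef_pos': array([ 5.49728518e+02, -4.90698809e-04,  2.04881459e+02]), 'eef_rot': array([-3.14041633e+00, -8.39573384e-05,  1.57075669e+00]), 'wrist_force': array([ 0.49545915,  0.20844647, -0.60689029]), 'moment': array([ 0.00389038,  0.00882281, -0.00093361]), 'finger_gap': 94.2630448252818}
scene {'fx': 414.5422001243377, 'fy': 414.5422001243377, 'cx': 259.8440402716549, 'cy': 183.40494375711108, 'cam_to_world': array([[ 2.92514101e-01, -8.04774919e-01,  5.16500563e-01,
         1.03987766e+03],
       [ 9.56232720e-01,  2.50337370e-01, -1.51493189e-01,
        -1.40808930e+02],
       [-7.38147422e-03,  5.38208632e-01,  8.42779320e-01,
         8.84477214e+02],
       [ 0.00000000e+00,  0.00000000e+00,  0.00000
[... 265 characters left out ...]
43e-01, -5.96022477e-01,  6.43642938e-01,
         4.83984634e+02],
       [ 8.04044314e-03,  7.30707785e-01,  6.82643014e-01,
         5.80860250e+02],
       [ 0.00000000e+00,  0.00000000e+00,  0.00000000e+00,
         1.00000000e+00]])}
wrist {'fx': 297.3186396354542, 'fy': 297.3186396354542, 'cx': 256.18174879208533, 'cy': 190.7523323832, 'T_tool_cam': array([[ 2.74125109e-04,  9.72771749e-01,  2.31765074e-01,
         6.80847072e+01],
       [ 9.99999628e-01, -4.56090004e-04,  7.31544492e-04,
         1.18451339e+00],
       [ 8.17331548e-04,  2.31764787e-01, -9.72771512e-01,
        -1.79253027e+02],
       [ 0.00000000e+00,  0.00000000e+00,  0.00000000e+00,
         1.00000000e+00]])}
```

View pics/scene0.png

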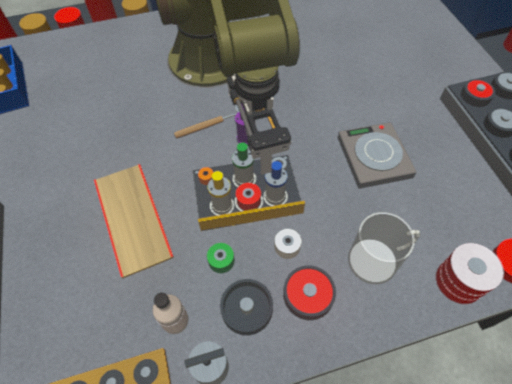

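View pics/side0.png

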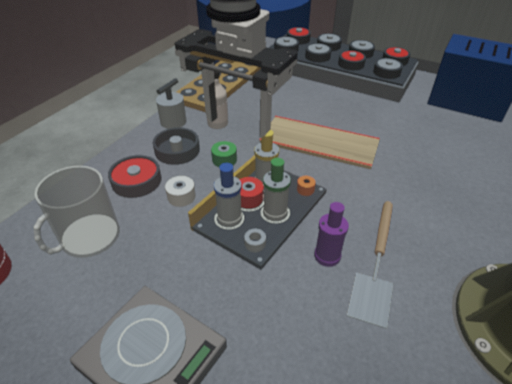

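View pics/wrist0.png

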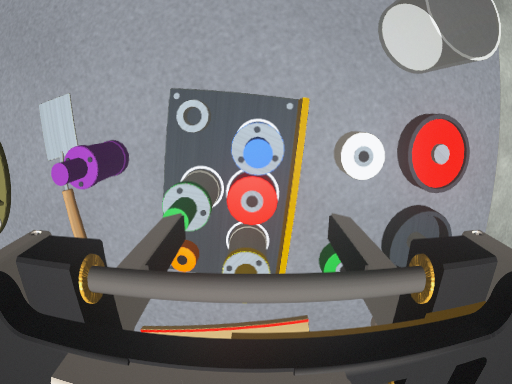

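The scene shows the plate at about (248,190) with the yellow stem at (217,178), blue at (277,170), green at (242,150) and the red wheel at (248,194). The board is at (132,220), on −y, and the scale at (378,152), on +y.

Red candidates are the plate wheel (248,194), a large red can (309,292), the stack (470,272), rack items (480,92) and the backdrop (68,16). Green/white look-alikes are at (220,257) and (288,241), and a purple mould at (240,125). My choice is the wheel at (248,194), hemmed in by moulds and guard. A close crop comes next.

```bash
python3 - <<'E'
from h import *
a=cv2.imread('pics/scene0.png')[120:240,170:320]; cv2.imwrite('pics/c1.png',cv2.resize(a,None,fx=5,fy=5,interpolation=cv2.INTER_CUBIC))
a=cv2.imread('pics/side0.png')[120:270,180:340]; cv2.imwrite('pics/c2.png',cv2.resize(a,None,fx=4,fy=4,interpolation=cv2.INTER_CUBIC))
E
```

```text
(no output)
```

View pics/c1.png

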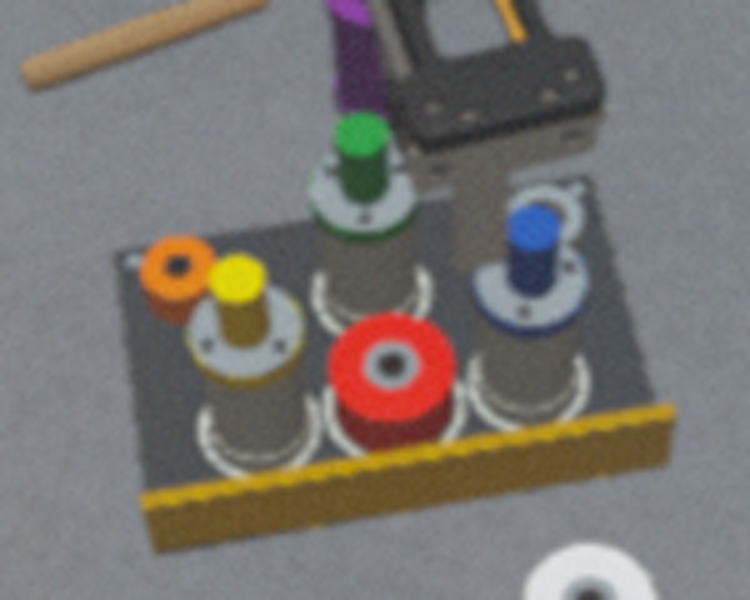

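View pics/c2.png

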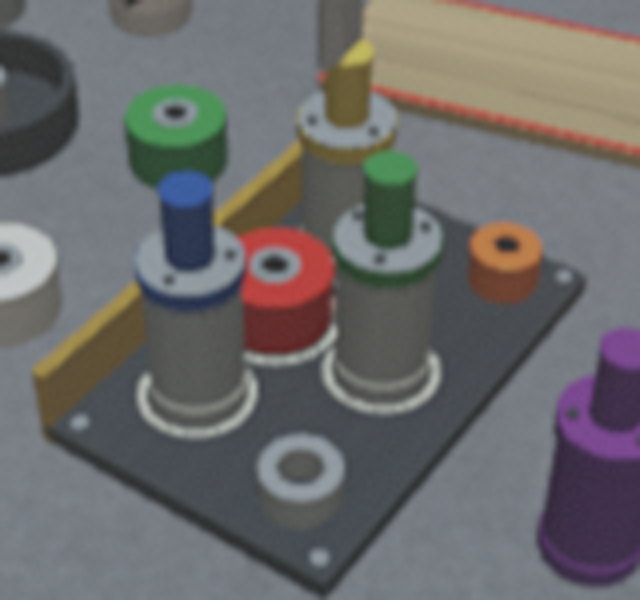

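```bash
cat >> h.py <<'E'
def blobs(im,lo,hi,box,minA=15):
    hsv=cv2.cvtColor(im,cv2.COLOR_RGB2HSV); m=cv2.inRange(hsv,np.array(lo),np.array(hi))
    k=np.zeros_like(m); x0,y0,x1,y1=box; k[y0:y1,x0:x1]=1; m=m*k
    n,l,s,c=cv2.connectedComponentsWithStats(m)
    r=[]
    for i in range(1,n):
        if s[i][4]>=minA:
            cs,_=cv2.findContours((l==i).astype(np.uint8),cv2.RETR_EXTERNAL,cv2.CHAIN_APPROX_NONE)
            e=cv2.fitEllipse(cs[0]) if len(cs[0])>=5 else None
            M=cv2.moments(cv2.convexHull(cs[0])); 
            r.append((int(s[i][4]),c[i].round(1),s[i][:4].tolist(),np.array(e[0]).round(1) if e else None))
    return sorted(r,key=lambda t:-t[0])
def tri(p,q):
    A=[];b=[]
    M=np.zeros((3,3));v=np.zeros(3)
    for o,d in (p,q):
        P=np.eye(3)-np.outer(d,d);M+=P;v+=P@o
    x=np.linalg.solve(M,v)
    g=[np.linalg.norm((np.eye(3)-np.outer(d,d))@(x-o)) for o,d in (p,q)]
    return x,g
E
python3 - <<'E'
from h import *
R=lambda f:cv2.cvtColor(cv2.imread(f'pics/{f}0.png'),cv2.COLOR_BGR2RGB)
S,D=R('scene'),R('side'); cs,cd=manip.camera_model('scene'),manip.camera_model('side')
C={'yellow':((24,120,165),(35,255,255)),'green':((50,100,110),(75,255,255)),'blue':((105,100,140),(122,255,255)),'red':((0,170,170),(6,255,255)),'amber':((7,150,190),(17,255,255))}
for k,(lo,hi) in C.items():
    a=blobs(S,lo,hi,(190,138,310,225)); b=blobs(D,lo,hi,(190,120,330,260))
    print(k,a[:2],b[:2])
    p=a[0][3];q=b[0][3]
    print('   ',tri(ray(cs,*p),ray(cd,*q)), onz(*ray(cs,*p),{'red':51,'amber':41}.get(k,145)).round(1))
E
```

```text
yellow [(81, array([217. , 175.4]), [212, 171, 11, 10], array([217. , 175.4]))] [(22, array([269.3, 133.1]), [266, 131, 7, 5], array([269.3, 133. ]))]
    (array([535.89474478, -90.35382841, 141.18230625]), [np.float64(1.5376402383782783), np.float64(1.5376402383784304)]) [539.9 -89.7 145. ]
green [(72, array([241.8, 146.5]), [237, 143, 11, 8], array([241.8, 146.5]))] [(206, array([223.5, 149.3]), [212, 142, 24, 15], array([223.4, 148.9])), (77, array([277. , 161.7]), [271, 158, 13, 8], array([277. , 161.7]))]
    (array([541.19903863,   0.99040643, 182.51195686]), [np.float64(37.53072081397421), np.float64(37.53072081397424)]) [480.6 -17.8 145. ]
blue [(76, array([276.4, 165.1]), [272, 161, 10, 9], array([276.4, 165.1]))] [(79, array([225.9, 166.8]), [220, 163, 13, 8], array([225.9, 166.8]))]
    (array([551.68861977,  40.94867761, 143.73853445]), [np.float64(0.4193217853752751), np.float64(0.41932178537531595)]) [552.2  40.4 145. ]
red [(301, array([248. , 193.4]), [236, 183, 25, 21], array([247.9, 193.2]))] []Traceback (most recent call last):
  File "<stdin>", line 8, in <module>
IndexError: list index out of range
```

```bash
python3 - <<'E'
from h import *
R=lambda f:cv2.cvtColor(cv2.imread(f'pics/{f}0.png'),cv2.COLOR_BGR2RGB)
S,D=R('scene'),R('side'); cs,cd=manip.camera_model('scene'),manip.camera_model('side')
r=lambda c,p:ray(c,*p)
g=blobs(D,(50,100,110),(75,255,255),(250,120,330,260))[0][3]
print('green',tri(r(cs,(241.8,146.5)),r(cd,g)))
for nm,im,c,box in (('S',S,cs,(190,138,310,225)),('D',D,cd,(230,160,275,215))):
    for lo,hi in (((0,150,150),(6,255,255)),((172,150,150),(180,255,255)),((7,130,150),(18,255,255))): print(nm,lo,blobs(im,lo,hi,box,8)[:3])
# amber
for nm,im,c,box in (('S',S,cs,(190,160,216,185)),('D',D,cd,(290,170,320,200))):
    print(nm,'amber',blobs(im,(5,130,150),(18,255,255),box,8)[:3])
a=S[110:200,320:430]; cv2.imwrite('pics/c3.png',cv2.resize(a,None,fx=6,fy=6,interpolation=cv2.INTER_CUBIC)[...,::-1])
a=S[155:285,85:185]; cv2.imwrite('pics/c4.png',cv2.resize(a,None,fx=4.5,fy=4.5,interpolation=cv2.INTER_CUBIC)[...,::-1])
a=D[280:384,60:240]; cv2.imwrite('pics/c5.png',cv2.resize(a,None,fx=4,fy=4,interpolation=cv2.INTER_CUBIC)[...,::-1])
E
```

```text
green (array([479.79757293, -17.1048021 , 143.05522667]), [np.float64(0.6577535929981253), np.float64(0.6577535929980186)])
S (0, 150, 150) [(333, array([247.9, 193.4]), [236, 183, 25, 22], array([247.8, 193.2]))]
S (172, 150, 150) []
S (7, 130, 150) [(131, array([204.9, 173.3]), [198, 167, 15, 13], array([205. , 173.2]))]
D (0, 150, 150) [(225, array([251.9, 187.2]), [241, 177, 22, 20], array([249.7, 186.6]))]
D (172, 150, 150) []
D (7, 130, 150) []
S amber [(131, array([204.9, 173.3]), [198, 167, 15, 13], array([205. , 173.2]))]
D amber [(128, array([306. , 181.7]), [298, 176, 17, 12], array([306.1, 181.5]))]
```

View pics/c3.png

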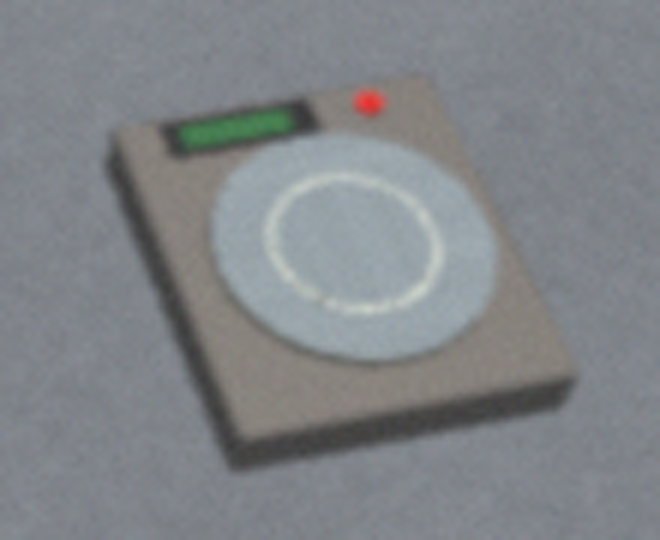

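View pics/c4.png

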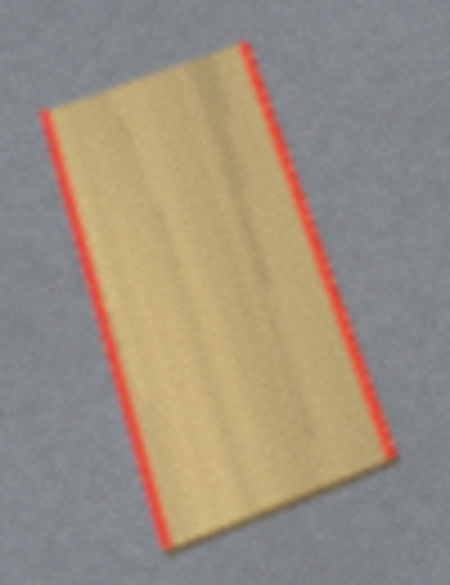

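View pics/c5.png

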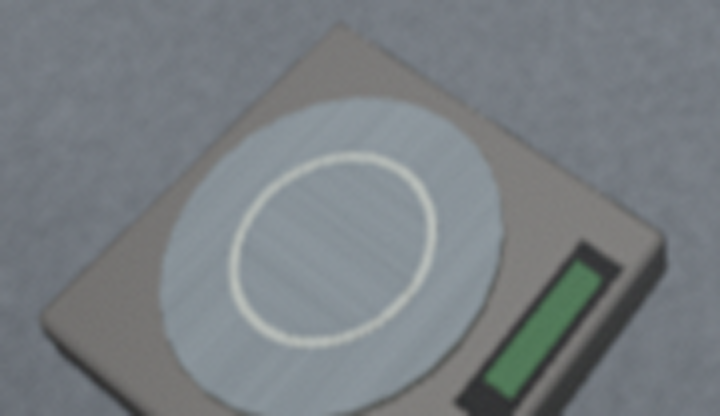

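Crops confirm the red wheel with a hub at (248,193). The scale's ring centre is at scene (379,150.5) and side (143.2,342.7). The board's corners in the scene are (94.6,179.9), (139.4,164.6), (172.6,256.8) and (122.1,277.2).

```bash
python3 - <<'E'
from h import *
cs,cd=manip.camera_model('scene'),manip.camera_model('side')
P=lambda z,*p:onz(*ray(cs,*p),z).round(1)
print('scale',tri(ray(cs,379,150.5),ray(cd,143.2,342.7)),P(42,379,150.5))
print('wheel top',tri(ray(cs,247.8,193.2),ray(cd,249.7,186.6)),P(51,247.8,193.2))
print('wheel hub',tri(ray(cs,170+391/5,120+365/5),ray(cd,180+275/4,120+265/4)))
print('amber',tri(ray(cs,205,173.2),ray(cd,306.1,181.5)))
print('ring',tri(ray(cs,170+545/5,120+213/5),ray(cd,180+301/4,120+466/4)))
c=[P(12,*q) for q in [(94.6,179.9),(139.4,164.6),(172.6,256.8),(122.1,277.2)]]
for i in range(4): print(c[i],np.linalg.norm(c[i]-c[(i+1)%4]).round(1))
print(np.mean(c,0)); v=(c[3]+c[2]-c[0]-c[1]);print(np.arctan2(v[1],v[0]))
D=cv2.imread('pics/side0.png')[100:180,255:395];cv2.imwrite('pics/c6.png',cv2.resize(D,None,fx=5,fy=5,interpolation=cv2.INTER_CUBIC))
E
```

```text
scale (array([516.02445144, 330.45426545,  37.58434136]), [np.float64(0.19995831654107146), np.float64(0.1999583165409911)]) [518.6 327.8  42. ]
wheel top (array([543.70058466, -25.90353404,  46.78425776]), [np.float64(0.7187329190315994), np.float64(0.7187329190314874)]) [546.8 -26.   51. ]
wheel hub (array([544.78713258, -24.77692762,  48.40294649]), [np.float64(0.26492683854776344), np.float64(0.2649268385477733)])
amber (array([ 452.54035629, -108.51057974,   37.15379682]), [np.float64(0.7361462664401285), np.float64(0.7361462664401293)])
ring (array([473.88251574,  75.66758181,  34.95891986]), [np.float64(0.4556997440595887), np.float64(0.4556997440595807)])
[ 371.5 -378.5   12. ] 115.6
[ 357.9 -263.7   12. ] 278.4
[ 634.1 -228.5   12. ] 115.3
[ 648.5 -342.9   12. ] 279.3
[ 503.  -303.4   12. ]
0.1272906679921828
```

View pics/c6.png

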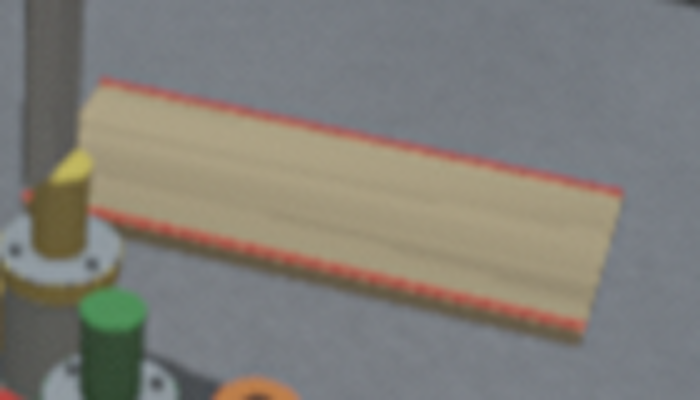

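```bash
cat >> h.py <<'E'
from scipy.spatial.transform import Rotation as Ro
def wT(st=None):
    st=st or manip.read_state(); T=np.eye(4);T[:3,:3]=Ro.from_euler('xyz',st['eef_rot']).as_matrix();T[:3,3]=st['eef_pos']
    return T@np.array(manip.camera_model('wrist')['T_tool_cam'])
E
python3 - <<'E'
from h import *
cs,cd,cw=[manip.camera_model(n) for n in ('scene','side','wrist')]
W=cv2.cvtColor(cv2.imread('pics/wrist0.png'),cv2.COLOR_BGR2RGB);T=wT()
print('board',tri(ray(cs,94.6,179.9),ray(cd,379.4,138.6)),tri(ray(cs,139.4,164.6),ray(cd,371.6,165.6)),tri(ray(cs,122.1,277.2),ray(cd,275.6,116)))
b=blobs(W,(100,100,150),(122,255,255),(200,100,320,200));print(b[:2]);p=b[0][3]
print('blue w',onz(*ray(cw,*p,T),145),tri(ray(cs,276.4,165.1),ray(cw,*p,T)))
b=blobs(W,(0,150,150),(6,255,255),(200,160,300,240))+blobs(W,(174,150,150),(180,255,255),(200,160,300,240));print(b)
print('hub w',onz(*ray(cw,252,201,T),51),tri(ray(cs,248.1,193),ray(cw,252,201,T)))
E
```

```text
board (array([ 368.13328393, -379.86015137,    8.51197397]), [np.float64(0.6190822635150126), np.float64(0.6190822635150185)]) (array([ 353.65715408, -264.83464602,    7.74878598]), [np.float64(0.8602663877141188), np.float64(0.8602663877141732)]) (array([ 645.67511207, -344.75881773,    8.35868345]), [np.float64(1.3720523187907865), np.float64(1.3720523187908529)])
[(689, array([257.5, 153. ]), [243, 139, 30, 29], array([257.5, 153. ]))]
blue w [551.82264549  42.41464958 145.        ] (array([551.44582225,  41.49959619, 143.24109181]), [np.float64(0.8170113221535305), np.float64(0.8170113221533939)])
[(1510, array([251.7, 199.9]), [227, 176, 51, 49], array([251.6, 200.2]))]
hub w [545.75922593 -23.55646945  51.        ] (array([545.47016467, -24.54527574,  48.77736709]), [np.float64(0.4425760280618335), np.float64(0.44257602806174395)])
```

```bash
python3 -m pendant '[{"claw":0.06,"delta_pos":[-0.045,-0.005,0],"rotation":[0,0,0]},{"claw":0.06,"delta_pos":[-0.089,-0.010,0],"rotation":[0,0,0]},{"claw":0.06,"delta_pos":[-0.089,-0.010,0],"rotation":[0,0,0]},{"claw":0.06,"delta_pos":[-0.089,-0.010,0.02],"rotation":[0,0,0]},{"claw":0.06,"delta_pos":[-0.089,-0.010,0.04],"rotation":[0,0,0]},{"claw":0.06,"delta_pos":[-0.089,-0.010,0.04],"rotation":[0,0,0]}]' 40; python3 - <<'E'
from h import *
st=manip.read_state();T=wT(st);W=save('wrist','w1');save('scene','s1');cw=manip.camera_model('wrist')
b=blobs(W,(20,100,120),(35,255,255),(150,60,400,300));print(b[:3])
for q in b[:2]: print(onz(*ray(cw,*q[3],T),145))
E
```

```text
clock: 0.9
eef_pos: [539.2, -88.2, 163.8]
eef_rot: [-3.138, -0.001, 1.571]
wrist_force: [0.1, 0.3, -0.2]
finger_gap: 59.7
[(1519, array([306.4, 151.9]), [290, 60, 32, 188], array([307. , 146.8])), (1157, array([254.8, 214.3]), [235, 191, 38, 45], array([254.5, 214.6])), (545, array([177.4, 202.5]), [162, 188, 30, 31], array([177.1, 202.7]))]
[574.30317907 -36.84534159 145.        ]
[539.00104809 -84.4350162  145.        ]
```

View pics/w1.png

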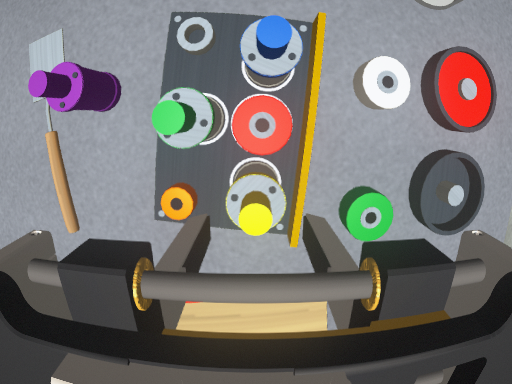

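Yellow's top face is at about (255.5,219), centred between the open fingers. Green's is at (168,117) and blue's at (274,31).

```bash
python3 - <<'E'
from h import *
T=wT();cw=manip.camera_model('wrist')
for n,p in dict(y=(255.5,219),g=(168,117),b=(274,31)).items(): print(n,onz(*ray(cw,*p,T),144).round(1))
for n,p,q in (('y',(217,175.4),(255.5,219)),('g',(241.8,146.5),(168,117)),('b',(276.4,165.1),(274,31))):
    print(n,tri(ray(manip.camera_model('scene'),*p),ray(cw,*q,T)))
E
```

```text
y [540.6 -89.  144. ]
g [480.3 -16.2 144. ]
b [553.   42.6 144. ]
y (array([540.30411824, -89.22138106, 145.0012847 ]), [np.float64(0.5757988954071759), np.float64(0.5757988954071576)])
g (array([479.94001324, -16.88447647, 143.71025982]), [np.float64(0.7591458432356665), np.float64(0.7591458432357211)])
b (array([552.92676942,  40.8811482 , 146.51417901]), [np.float64(0.8627822617289594), np.float64(0.8627822617289631)])
```

```bash
python3 -m pendant '[{"claw":0.06,"delta_pos":[-0.001,0.001,0.02],"rotation":[0,0,0]},{"claw":0.06,"delta_pos":[-0.001,0.001,0.04],"rotation":[0,0,0]},{"claw":0.06,"delta_pos":[-0.001,0.001,0.052],"rotation":[0,0,0]},{"claw":0.06,"delta_pos":[-0.001,0.001,0.052],"rotation":[0,0,0]},{"claw":0.015,"delta_pos":[-0.001,0.001,0.052],"rotation":[0,0,0]},{"claw":0.015,"delta_pos":[-0.001,0.001,0.052],"rotation":[0,0,0]},{"claw":0.015,"delta_pos":[-0.001,0.001,0.052],"rotation":[0,0,0]},{"claw":0.015,"delta_pos":[-0.001,0.001,0.052],"rotation":[0,0,0]}]' 40
```

```text
clock: 2.0
eef_pos: [540.9, -89.6, 113.8]
eef_rot: [-3.141, -0.0, 1.571]
wrist_force: [-6.6, 0.0, -0.1]
finger_gap: 23.5
```

```bash
python3 -m pendant '[{"claw":0.015,"delta_pos":[0,0,-0.015],"rotation":[0,0,0]},{"claw":0.015,"delta_pos":[0,0,-0.04],"rotation":[0,0,0]},{"claw":0.015,"delta_pos":[0,0,-0.06],"rotation":[0,0,0]},{"claw":0.015,"delta_pos":[-0.03,0.007,-0.06],"rotation":[0,0,0]},{"claw":0.015,"delta_pos":[-0.07,0.017,-0.06],"rotation":[0,0,0]},{"claw":0.015,"delta_pos":[-0.11,0.027,-0.06],"rotation":[0,0,0]},{"claw":0.015,"delta_pos":[-0.15,0.037,-0.06],"rotation":[0,0,0]},{"claw":0.015,"delta_pos":[-0.19,0.045,-0.06],"rotation":[0,0,0]},{"claw":0.015,"delta_pos":[-0.202,0.046,-0.06],"rotation":[0,0,0]},{"claw":0.015,"delta_pos":[-0.202,0.046,-0.06],"rotation":[0,0,0]}]' 40; python3 - <<'E'
from h import *
save('scene','s2');save('side','d2')
a=cv2.imread('pics/s2.png')[100:300,60:310]; cv2.imwrite('pics/c7.png',cv2.resize(a,None,fx=3,fy=3))
print(manip.read_state()['eef_pos'],manip.read_state()['wrist_force'])
E
```

```text
clock: 3.25
eef_pos: [586.7, -291.7, 173.6]
eef_rot: [-3.14, -0.001, 1.57]
wrist_force: [0.4, 0.4, -5.7]
finger_gap: 23.1
[ 586.98340377 -290.51263642  173.89739897] [ 0.25380191 -0.05997999 -5.57311789]
```

View pics/c7.png

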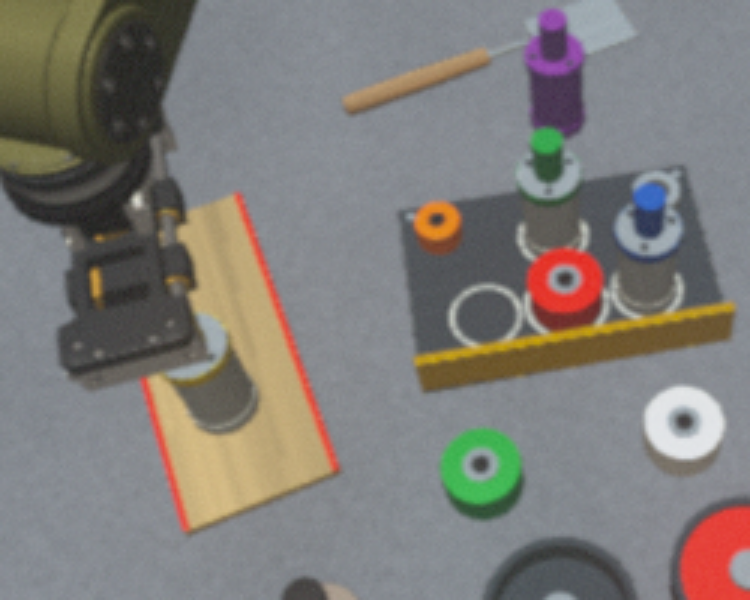

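View pics/d2.png

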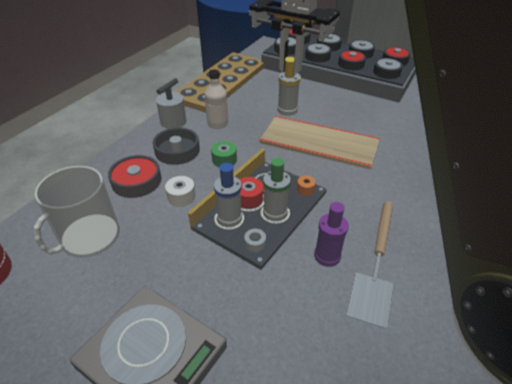

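Yellow hangs upright over the board, and its empty seat ring shows at scene (222.3,205). Now lowering it.

```bash
python3 -m pendant '[{"claw":0.015,"delta_pos":[0,0,0.02],"rotation":[0,0,0]},{"claw":0.015,"delta_pos":[0,0,0.04],"rotation":[0,0,0]},{"claw":0.015,"delta_pos":[0,0,0.055],"rotation":[0,0,0]},{"claw":0.015,"delta_pos":[0,0,0.060],"rotation":[0,0,0]},{"claw":0.015,"delta_pos":[0,0,0.062],"rotation":[0,0,0]},{"claw":0.015,"delta_pos":[0,0,0.062],"rotation":[0,0,0]},{"claw":0.015,"delta_pos":[0,0,0.062],"rotation":[0,0,0]}]' 40; python3 - <<'E'
from h import *
print(onz(*ray(manip.camera_model('scene'),222.3,205),12))
E
```

```text
clock: 4.22
eef_pos: [587.1, -290.6, 112.5]
eef_rot: [-3.141, -0.0, 1.572]
wrist_force: [0.2, 0.0, -7.3]
finger_gap: 23.2
[537.46736992 -88.8215536   12.        ]
```

```bash
python3 -m pendant '[{"claw":0.015,"delta_pos":[0,0,0.001],"rotation":[0,0,0]},{"claw":0.015,"delta_pos":[0,0,0.002],"rotation":[0,0,0]},{"claw":0.015,"delta_pos":[0,0,0.002],"rotation":[0,0,0]}]' 40
```

```text
clock: 4.6
eef_pos: [587.2, -290.6, 110.8]
eef_rot: [3.141, 0.0, 1.572]
wrist_force: [-1.2, 0.7, -3.8]
finger_gap: 23.4
```

```bash
python3 -m pendant '[{"claw":0.015,"delta_pos":[0,0,0.0005],"rotation":[0,0,0]},{"claw":0.05,"delta_pos":[0,0,0.0005],"rotation":[0,0,0]},{"claw":0.05,"delta_pos":[0,0,0.0005],"rotation":[0,0,0]},{"claw":0.05,"delta_pos":[0,0,0.0005],"rotation":[0,0,0]},{"claw":0.05,"delta_pos":[0,0,-0.03],"rotation":[0,0,0]},{"claw":0.05,"delta_pos":[0,0,-0.06],"rotation":[0,0,0]},{"claw":0.05,"delta_pos":[0.045,-0.018,-0.06],"rotation":[0,0,0]},{"claw":0.05,"delta_pos":[0.09,-0.036,-0.06],"rotation":[0,0,0]},{"claw":0.05,"delta_pos":[0.14,-0.055,-0.06],"rotation":[0,0,0]}]' 40;python3 -m pendant '[{"claw":0.05,"delta_pos":[0.05,-0.02,0],"rotation":[0,0,0]},{"claw":0.05,"delta_pos":[0.1,-0.04,0],"rotation":[0,0,0]},{"claw":0.05,"delta_pos":[0.13,-0.05,0],"rotation":[0,0,0]},{"claw":0.05,"delta_pos":[0.13,-0.05,0],"rotation":[0,0,0]},{"claw":0.05,"delta_pos":[0.13,-0.05,0],"rotation":[0,0,0]}]'
python3 - <<'E'
from h import *
st=manip.read_state();T=wT(st);W=save('wrist','w3');save('scene','s3');cw=manip.camera_model('wrist')
b=blobs(W,(50,100,150),(75,255,255),(150,60,320,300));print(b[:3])
for q in b[:2]: print(onz(*ray(cw,*q[3],T),145))
E
```

```text
clock: 5.72
eef_pos: [531.4, -149.5, 170.9]
eef_rot: [3.141, 0.0, 1.571]
wrist_force: [0.6, 0.6, 0.4]
finger_gap: 50.2
clock: 6.35
eef_pos: [481.7, -20.1, 171.0]
eef_rot: [3.14, 0.0, 1.571]
wrist_force: [0.0, 0.0, -0.1]
finger_gap: 49.9
[(840, array([252.1, 210.5]), [236, 195, 33, 32], array([252.1, 210.5]))]
[479.79332462 -15.57900885 145.        ]
```

View pics/s3.png

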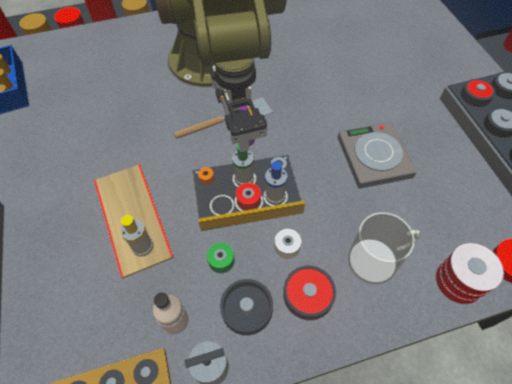

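View pics/w3.png

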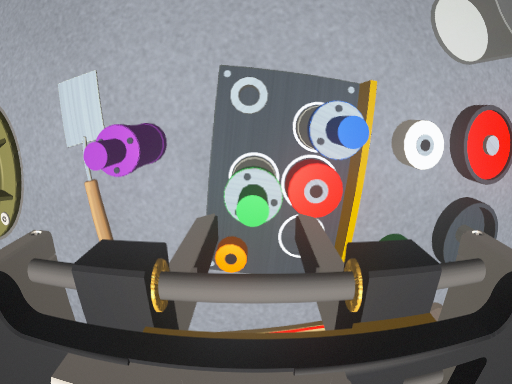

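Yellow stands on the board (stem at scene (128,222)). Green's top is at wrist (252,210), which puts it near (480,−16.5).

```bash
python3 -m pendant '[{"claw":0.05,"delta_pos":[0.0035,-0.0015,0],"rotation":[0,0,0]},{"claw":0.05,"delta_pos":[0.0035,-0.0015,0.02],"rotation":[0,0,0]},{"claw":0.05,"delta_pos":[0.0035,-0.0015,0.045],"rotation":[0,0,0]},{"claw":0.05,"delta_pos":[0.0035,-0.0015,0.058],"rotation":[0,0,0]},{"claw":0.05,"delta_pos":[0.0035,-0.0015,0.058],"rotation":[0,0,0]},{"claw":0.015,"delta_pos":[0.0035,-0.0015,0.058],"rotation":[0,0,0]},{"claw":0.015,"delta_pos":[0.0035,-0.0015,0.058],"rotation":[0,0,0]},{"claw":0.015,"delta_pos":[0.0035,-0.0015,0.058],"rotation":[0,0,0]},{"claw":0.015,"delta_pos":[0.0035,-0.0015,0.058],"rotation":[0,0,0]}]' 40
```

```text
clock: 7.58
eef_pos: [480.2, -17.0, 113.0]
eef_rot: [3.141, 0.0, 1.57]
wrist_force: [-1.3, -0.5, 5.1]
finger_gap: 23.3
```

```bash
python3 -m pendant '[{"claw":0.015,"delta_pos":[0,0,-0.015],"rotation":[0,0,0]},{"claw":0.015,"delta_pos":[0,0,-0.04],"rotation":[0,0,0]},{"claw":0.015,"delta_pos":[0,0,-0.06],"rotation":[0,0,0]},{"claw":0.015,"delta_pos":[-0.03,0,-0.06],"rotation":[0,0,0]},{"claw":0.015,"delta_pos":[-0.07,-0.01,-0.06],"rotation":[0,0,0]},{"claw":0.015,"delta_pos":[-0.11,-0.02,-0.06],"rotation":[0,0,0]},{"claw":0.015,"delta_pos":[-0.15,-0.03,-0.06],"rotation":[0,0,0]},{"claw":0.015,"delta_pos":[-0.19,-0.04,-0.06],"rotation":[0,0,0]},{"claw":0.015,"delta_pos":[-0.23,-0.05,-0.06],"rotation":[0,0,0]},{"claw":0.015,"delta_pos":[-0.27,-0.06,-0.06],"rotation":[0,0,0]}]' 40; python3 -m pendant '[{"claw":0.015,"delta_pos":[-0.027,-0.001,0],"rotation":[0,0,0]},{"claw":0.015,"delta_pos":[-0.027,-0.001,0],"rotation":[0,0,0]},{"claw":0.015,"delta_pos":[-0.027,-0.001,0.02],"rotation":[0,0,0]},{"claw":0.015,"delta_pos":[-0.027,-0.001,0.04],"rotation":[0,0,0]},{"claw":0.015,"delta_pos":[-0.027,-0.001,0.055],"rotation":[0,0,0]},{"claw":0.015,"delta_pos":[-0.027,-0.001,0.060],"rotation":[0,0,0]},{"claw":0.015,"delta_pos":[-0.027,-0.001,0.062],"rotation":[0,0,0]},{"claw":0.015,"delta_pos":[-0.027,-0.001,0.062],"rotation":[0,0,0]},{"claw":0.015,"delta_pos":[-0.027,-0.001,0.062],"rotation":[0,0,0]}]'
```

```text
clock: 8.82
eef_pos: [419.5, -288.1, 173.8]
eef_rot: [3.141, 0.0, 1.57]
wrist_force: [0.9, 1.4, -5.5]
finger_gap: 23.3
clock: 9.95
eef_pos: [418.7, -315.3, 112.3]
eef_rot: [3.14, 0.001, 1.57]
wrist_force: [-0.1, 1.6, -4.5]
finger_gap: 23.5
```

```bash
python3 -m pendant '[{"claw":0.015,"delta_pos":[0,0,0.001],"rotation":[0,0,0]},{"claw":0.015,"delta_pos":[0,0,0.002],"rotation":[0,0,0]},{"claw":0.015,"delta_pos":[0,0,0.002],"rotation":[0,0,0]}]' 40; python3 - <<'E'
from h import *
print(manip.read_state()['wrist_force'])
save('side','d4')
a=cv2.imread('pics/d4.png')[70:230,230:420]; cv2.imwrite('pics/c8.png',cv2.resize(a,None,fx=4,fy=4))
E
```

```text
clock: 10.32
eef_pos: [418.6, -315.3, 110.2]
eef_rot: [3.14, 0.001, 1.57]
wrist_force: [-0.2, -0.3, -5.2]
finger_gap: 23.0
[-0.23829514 -0.295434   -5.23657087]
```

View pics/c8.png

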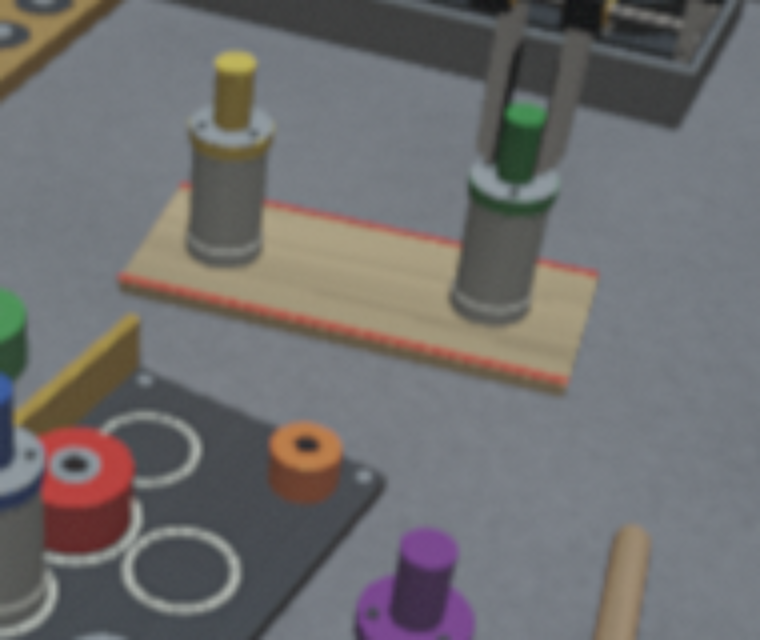

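Yellow stands on the board and green hangs just above it, at about crop (490,305).

```bash
python3 -m pendant '[{"claw":0.015,"delta_pos":[0,0,0.001],"rotation":[0,0,0]},{"claw":0.015,"delta_pos":[0,0,0.001],"rotation":[0,0,0]}]' 40;  python3 -m pendant '[{"claw":0.015,"delta_pos":[0,0,0.001],"rotation":[0,0,0]},{"claw":0.015,"delta_pos":[0,0,0.001],"rotation":[0,0,0]}]' 40
```

```text
clock: 10.62
eef_pos: [418.8, -315.5, 110.1]
eef_rot: [3.139, 0.002, 1.57]
wrist_force: [-2.5, 1.9, 5.2]
finger_gap: 23.3
clock: 10.88
eef_pos: [419.0, -315.7, 110.1]
eef_rot: [3.139, 0.002, 1.57]
wrist_force: [-4.2, 2.6, 9.1]
finger_gap: 23.4
```

```bash
python3 -m pendant '[{"claw":0.05,"delta_pos":[0,0,0],"rotation":[0,0,0]},{"claw":0.05,"delta_pos":[0,0,0],"rotation":[0,0,0]},{"claw":0.05,"delta_pos":[0,0,0],"rotation":[0,0,0]},{"claw":0.05,"delta_pos":[0,0,-0.03],"rotation":[0,0,0]},{"claw":0.05,"delta_pos":[0,0,-0.06],"rotation":[0,0,0]},{"claw":0.05,"delta_pos":[0.045,0.017,-0.06],"rotation":[0,0,0]},{"claw":0.05,"delta_pos":[0.09,0.034,-0.06],"rotation":[0,0,0]},{"claw":0.05,"delta_pos":[0.14,0.052,-0.06],"rotation":[0,0,0]},{"claw":0.05,"delta_pos":[0.19,0.071,-0.06],"rotation":[0,0,0]},{"claw":0.05,"delta_pos":[0.23,0.085,-0.06],"rotation":[0,0,0]}]' 40;python3 -m pendant '[{"claw":0.05,"delta_pos":[0.05,0.019,0],"rotation":[0,0,0]},{"claw":0.05,"delta_pos":[0.1,0.038,0],"rotation":[0,0,0]},{"claw":0.05,"delta_pos":[0.125,0.047,0],"rotation":[0,0,0]},{"claw":0.05,"delta_pos":[0.125,0.047,0],"rotation":[0,0,0]},{"claw":0.05,"delta_pos":[0.125,0.047,0],"rotation":[0,0,0]}]'
python3 - <<'E'
from h import *
st=manip.read_state();T=wT(st);W=save('wrist','w5');save('side','d5');cw=manip.camera_model('wrist')
b=blobs(W,(100,100,150),(122,255,255),(200,130,320,300));print(b[:2])
for q in b[:2]: print(onz(*ray(cw,*q[3],T),145))
E
```

```text
clock: 12.12
eef_pos: [504.4, -83.7, 169.8]
eef_rot: [3.139, 0.002, 1.571]
wrist_force: [0.7, 0.0, -0.4]
finger_gap: 50.1
clock: 12.75
eef_pos: [551.2, 40.6, 169.6]
eef_rot: [3.139, 0.002, 1.571]
wrist_force: [0.2, 0.4, 0.1]
finger_gap: 49.7
[(837, array([255.5, 214.4]), [239, 199, 34, 32], array([255.5, 214.4]))]
[551.82703395  42.61100066 145.        ]
```

View pics/d5.png

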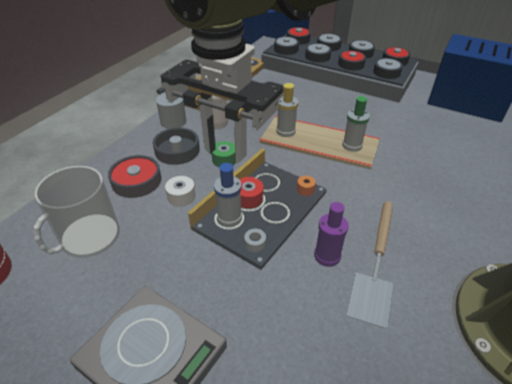

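View pics/w5.png

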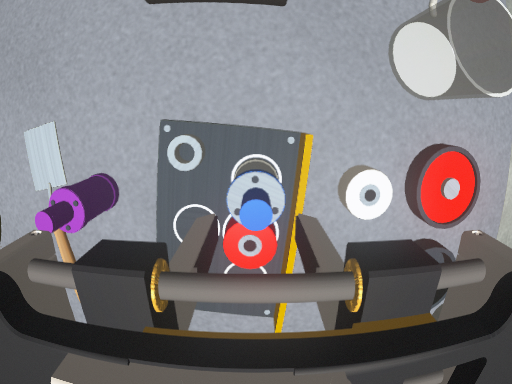

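Yellow (288,115) and green (356,128) stand on the board. Blue's stem, at wrist (255,214), is between the fingers. Now gripping it.

```bash
python3 -m pendant '[{"claw":0.05,"delta_pos":[0.001,0.001,0.02],"rotation":[0,0,0]},{"claw":0.05,"delta_pos":[0.001,0.001,0.045],"rotation":[0,0,0]},{"claw":0.05,"delta_pos":[0.001,0.001,0.057],"rotation":[0,0,0]},{"claw":0.05,"delta_pos":[0.001,0.001,0.057],"rotation":[0,0,0]},{"claw":0.015,"delta_pos":[0.001,0.001,0.057],"rotation":[0,0,0]},{"claw":0.015,"delta_pos":[0.001,0.001,0.057],"rotation":[0,0,0]},{"claw":0.015,"delta_pos":[0.001,0.001,0.057],"rotation":[0,0,0]},{"claw":0.015,"delta_pos":[0.001,0.001,0.057],"rotation":[0,0,0]}]' 40
```

```text
clock: 13.85
eef_pos: [552.1, 41.2, 113.1]
eef_rot: [3.139, 0.002, 1.57]
wrist_force: [-3.9, -0.5, 5.1]
finger_gap: 23.4
```

```bash
python3 -m pendant '[{"claw":0.015,"delta_pos":[0,0,-0.015],"rotation":[0,0,0]},{"claw":0.015,"delta_pos":[0,0,-0.04],"rotation":[0,0,0]},{"claw":0.015,"delta_pos":[0,0,-0.06],"rotation":[0,0,0]},{"claw":0.015,"delta_pos":[-0.03,-0.005,-0.06],"rotation":[0,0,0]},{"claw":0.015,"delta_pos":[-0.07,-0.01,-0.06],"rotation":[0,0,0]},{"claw":0.015,"delta_pos":[-0.12,-0.018,-0.06],"rotation":[0,0,0]},{"claw":0.015,"delta_pos":[-0.17,-0.026,-0.06],"rotation":[0,0,0]},{"claw":0.015,"delta_pos":[-0.22,-0.034,-0.06],"rotation":[0,0,0]},{"claw":0.015,"delta_pos":[-0.26,-0.049,-0.06],"rotation":[0,0,0]},{"claw":0.015,"delta_pos":[-0.27,-0.049,-0.06],"rotation":[0,0,0]}]' 40; python3 -m pendant '[{"claw":0.015,"delta_pos":[-0.04,0,0],"rotation":[0,0,0]},{"claw":0.015,"delta_pos":[-0.072,0,0],"rotation":[0,0,0]},{"claw":0.015,"delta_pos":[-0.072,0,0],"rotation":[0,0,0]},{"claw":0.015,"delta_pos":[-0.072,0,0.02],"rotation":[0,0,0]},{"claw":0.015,"delta_pos":[-0.072,0,0.04],"rotation":[0,0,0]},{"claw":0.015,"delta_pos":[-0.072,0,0.055],"rotation":[0,0,0]},{"claw":0.015,"delta_pos":[-0.072,0,0.060],"rotation":[0,0,0]},{"claw":0.015,"delta_pos":[-0.072,0,0.063],"rotation":[0,0,0]},{"claw":0.015,"delta_pos":[-0.072,0,0.063],"rotation":[0,0,0]}]'
```

```text
clock: 15.1
eef_pos: [501.8, -230.6, 173.9]
eef_rot: [3.14, 0.003, 1.567]
wrist_force: [-0.3, 0.1, -6.1]
finger_gap: 23.4
clock: 16.23
eef_pos: [501.8, -302.8, 111.5]
eef_rot: [3.139, 0.003, 1.567]
wrist_force: [0.0, 0.2, -6.6]
finger_gap: 23.5
```

```bash
python3 -m pendant '[{"claw":0.015,"delta_pos":[0,0,0.001],"rotation":[0,0,0]},{"claw":0.015,"delta_pos":[0,0,0.001],"rotation":[0,0,0]}]' 40
```

```text
clock: 16.48
eef_pos: [501.9, -302.9, 110.8]
eef_rot: [3.139, 0.003, 1.567]
wrist_force: [0.5, 0.0, -7.0]
finger_gap: 23.4
```

```bash
python3 -m pendant '[{"claw":0.015,"delta_pos":[0,0,0.001],"rotation":[0,0,0]},{"claw":0.015,"delta_pos":[0,0,0.001],"rotation":[0,0,0]}]' 40
```

```text
clock: 16.73
eef_pos: [502.1, -303.1, 110.2]
eef_rot: [3.138, 0.004, 1.567]
wrist_force: [-0.1, -0.4, -1.9]
finger_gap: 23.4
```

```bash
python3 -m pendant '[{"claw":0.05,"delta_pos":[0,0,0],"rotation":[0,0,0]},{"claw":0.05,"delta_pos":[0,0,0],"rotation":[0,0,0]},{"claw":0.05,"delta_pos":[0,0,0],"rotation":[0,0,0]},{"claw":0.05,"delta_pos":[0,0,-0.04],"rotation":[0,0,0]},{"claw":0.05,"delta_pos":[0,0,-0.08],"rotation":[0,0,0]},{"claw":0.05,"delta_pos":[0,0,-0.09],"rotation":[0,0,0]},{"claw":0.05,"delta_pos":[0,0,-0.09],"rotation":[0,0,0]}]' 40; python3 -m pendant '[{"claw":0.094,"delta_pos":[0.04,0.006,0],"rotation":[0,0,-0.18]},{"claw":0.094,"delta_pos":[0.08,0.012,0],"rotation":[0,0,-0.36]},{"claw":0.094,"delta_pos":[0.12,0.018,0],"rotation":[0,0,-0.54]},{"claw":0.094,"delta_pos":[0.16,0.025,0],"rotation":[0,0,-0.72]},{"claw":0.094,"delta_pos":[0.2,0.032,0],"rotation":[0,0,-0.9]},{"claw":0.094,"delta_pos":[0.24,0.038,0],"rotation":[0,0,-1.08]},{"claw":0.094,"delta_pos":[0.278,0.044,0],"rotation":[0,0,-1.26]},{"claw":0.094,"delta_pos":[0.278,0.044,0],"rotation":[0,0,-1.44]},{"claw":0.094,"delta_pos":[0.278,0.044,0],"rotation":[0,0,-1.481]},{"claw":0.094,"delta_pos":[0.278,0.044,0],"rotation":[0,0,-1.481]}]'
python3 - <<'E'
from h import *
st=manip.read_state();print(st['joints'].round(2));T=wT(st);W=save('wrist','w6');save('side','d6');cw=manip.camera_model('wrist')
b=blobs(W,(0,150,150),(6,255,255),(120,60,420,350))+blobs(W,(174,150,150),(180,255,255),(120,60,420,350));print(b)
for q in b[:2]: print(onz(*ray(cw,*q[3],T),51))
E
```

```text
clock: 17.6
eef_pos: [501.8, -302.7, 200.0]
eef_rot: [3.138, 0.004, 1.567]
wrist_force: [-0.5, -0.1, -0.4]
finger_gap: 50.1
clock: 18.85
eef_pos: [546.3, -24.8, 197.6]
eef_rot: [-3.138, 0.002, 3.048]
wrist_force: [-0.1, -0.5, 0.3]
finger_gap: 94.0
[-0.11  0.3   1.54 -0.    1.3  -1.59]
[(1698, array([256.5, 178.3]), [231, 153, 52, 52], array([256.5, 178.5])), (690, array([312.9, 324.3]), [283, 315, 59, 18], array([313.2, 324. ]))]
[544.23569078 -23.31925607  51.        ]
[754.80282873  36.03438757  51.        ]
```

View pics/d6.png

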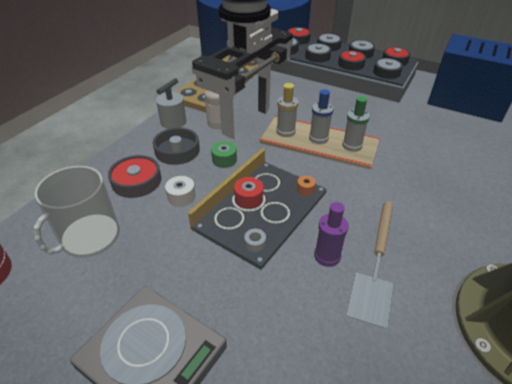

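View pics/w6.png

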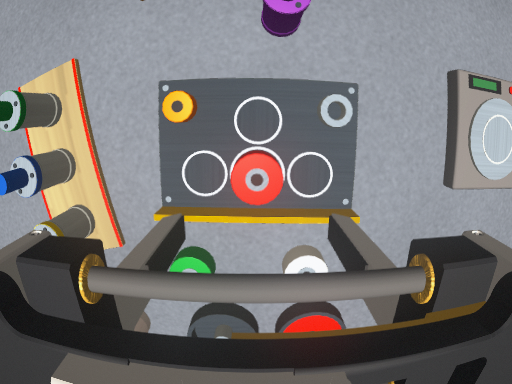

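All three moulds stand on the board (side (288,115), (322,124), (356,128)). The red wheel is centred ahead at wrist (256,178) and the jaws are aligned with the plate's y axis. Descending.

```bash
python3 -m pendant '[{"claw":0.094,"delta_pos":[0.001,0,0.03],"rotation":[0,0,0]},{"claw":0.094,"delta_pos":[0.001,0,0.07],"rotation":[0,0,0]},{"claw":0.094,"delta_pos":[0.001,0,0.11],"rotation":[0,0,0]},{"claw":0.094,"delta_pos":[0.001,0,0.13],"rotation":[0,0,0]},{"claw":0.094,"delta_pos":[0.001,0,0.145],"rotation":[0,0,0]},{"claw":0.094,"delta_pos":[0.001,0,0.16],"rotation":[0,0,0]},{"claw":0.094,"delta_pos":[0.001,0,0.172],"rotation":[0,0,0]},{"claw":0.094,"delta_pos":[0.001,0,0.174],"rotation":[0,0,0]},{"claw":0.094,"delta_pos":[0.001,0,0.174],"rotation":[0,0,0]}]' 20; python3 - <<'E'
from h import *
save('side','d7');a=cv2.imread('pics/d7.png')[130:280,150:350]; cv2.imwrite('pics/c9.png',cv2.resize(a,None,fx=4,fy=4))
E
```

```text
clock: 20.08
eef_pos: [546.0, -25.5, 24.5]
eef_rot: [-3.138, 0.003, 3.047]
wrist_force: [0.2, 0.6, -0.5]
finger_gap: 93.7
```

View pics/c9.png

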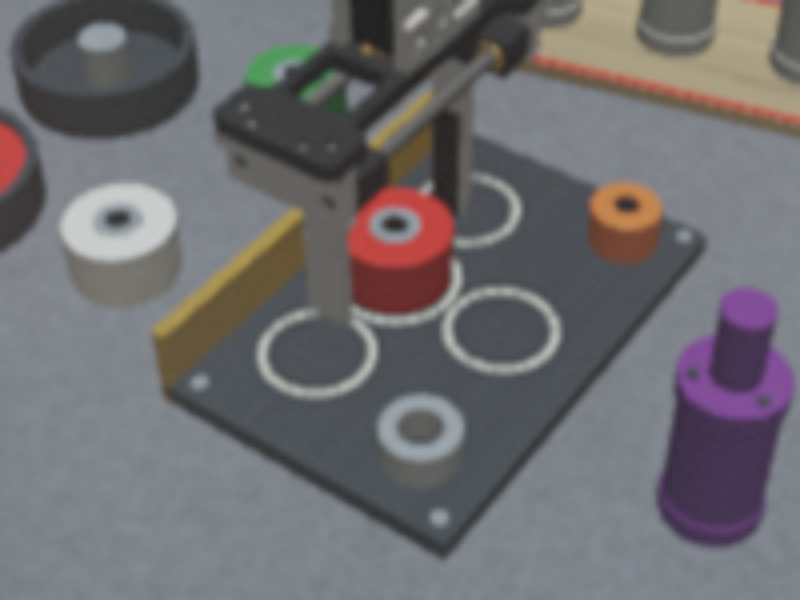

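Fingers straddle the wheel cleanly (crop (400,250)). Closing and lifting.

```bash
python3 -m pendant '[{"claw":0.05,"delta_pos":[0,0,0],"rotation":[0,0,0]},{"claw":0.05,"delta_pos":[0,0,0],"rotation":[0,0,0]},{"claw":0.05,"delta_pos":[0,0,0],"rotation":[0,0,0]},{"claw":0.05,"delta_pos":[0,0,0],"rotation":[0,0,0]},{"claw":0.05,"delta_pos":[0,0,0],"rotation":[0,0,0]}]' 20; python3 -m pendant '[{"claw":0.05,"delta_pos":[0,0,-0.01],"rotation":[0,0,0]},{"claw":0.05,"delta_pos":[0,0,-0.03],"rotation":[0,0,0]},{"claw":0.05,"delta_pos":[0,0,-0.06],"rotation":[0,0,0]},{"claw":0.05,"delta_pos":[0,0,-0.09],"rotation":[0,0,0]},{"claw":0.05,"delta_pos":[0,0,-0.09],"rotation":[0,0,0]}]'
```

```text
clock: 20.75
eef_pos: [546.2, -25.5, 24.7]
eef_rot: [-3.138, 0.003, 3.047]
wrist_force: [-0.6, -0.5, 1.2]
finger_gap: 59.5
clock: 21.38
eef_pos: [546.9, -25.3, 117.0]
eef_rot: [-3.138, 0.007, 3.047]
wrist_force: [0.3, 0.4, -2.6]
finger_gap: 59.9
```

```bash
python3 -m pendant '[{"claw":0.05,"delta_pos":[0.005,0.03,0],"rotation":[0,0,0]},{"claw":0.05,"delta_pos":[0.013,0.075,0],"rotation":[0,0,0]},{"claw":0.05,"delta_pos":[0.022,0.12,0],"rotation":[0,0,0]},{"claw":0.05,"delta_pos":[0.03,0.165,0],"rotation":[0,0,0]},{"claw":0.05,"delta_pos":[0.038,0.21,0],"rotation":[0,0,0]},{"claw":0.05,"delta_pos":[0.047,0.255,0],"rotation":[0,0,0]},{"claw":0.05,"delta_pos":[0.055,0.3,0],"rotation":[0,0,0]},{"claw":0.05,"delta_pos":[0.062,0.34,0],"rotation":[0,0,0]},{"claw":0.05,"delta_pos":[0.063,0.35,0],"rotation":[0,0,0]},{"claw":0.05,"delta_pos":[0.063,0.35,0],"rotation":[0,0,0]}]' 20; python3 - <<'E'
from h import *
st=manip.read_state();np.save('st8.npy',wT(st));print(st['eef_pos']);save('wrist','w8');save('side','d8');save('scene','s8')
E
```

```text
clock: 22.62
eef_pos: [516.9, 328.9, 114.2]
eef_rot: [-3.137, 0.006, 3.048]
wrist_force: [-0.5, -1.4, -1.8]
finger_gap: 59.7
[516.91499879 328.92929062 114.19028953]
```

View pics/w8.png

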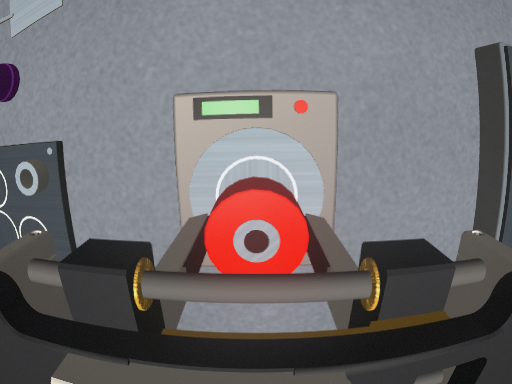

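View pics/d8.png

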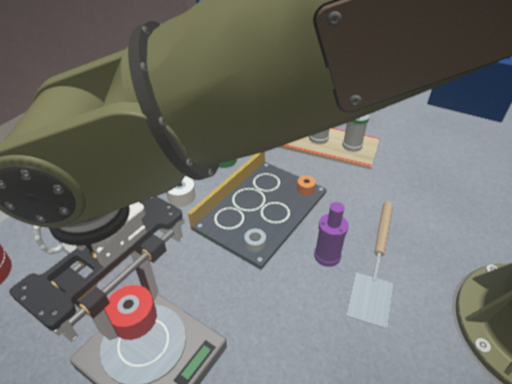

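View pics/s8.png

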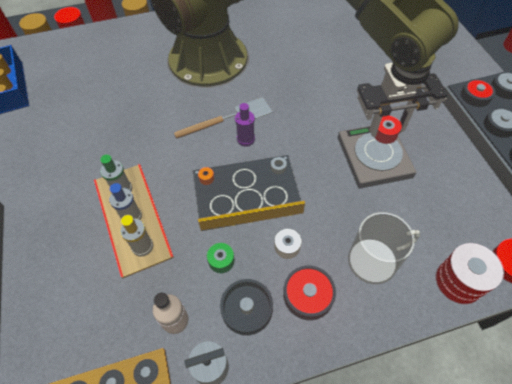

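The wheel is held level over the pan. In the wrist view the rim spans columns 190–324, its top is at row 127 and it is centred near (257,191). Cross-checking the centre.

```bash
python3 - <<'E'
from h import *
T=np.load('st8.npy');cw=manip.camera_model('wrist')
for p in [(190,191),(324,191),(257,127),(257,155)]: print(p,onz(*ray(cw,*p,T),42).round(1))
E
```

```text
(190, 191) [506.2 272.1  42. ]
(324, 191) [517.2 390.1  42. ]
(257, 127) [456.7 336.3  42. ]
(257, 155) [480.4 334.1  42. ]
```

```bash
python3 -m pendant '[{"claw":0.05,"delta_pos":[0,0.0015,0.02],"rotation":[0,0,0]},{"claw":0.05,"delta_pos":[0,0.0015,0.04],"rotation":[0,0,0]},{"claw":0.05,"delta_pos":[0,0.0015,0.05],"rotation":[0,0,0]},{"claw":0.05,"delta_pos":[0,0.0015,0.055],"rotation":[0,0,0]},{"claw":0.05,"delta_pos":[0,0.0015,0.058],"rotation":[0,0,0]},{"claw":0.05,"delta_pos":[0,0.0015,0.060],"rotation":[0,0,0]},{"claw":0.05,"delta_pos":[0,0.0015,0.060],"rotation":[0,0,0]}]'; python3 -m pendant '[{"claw":0.05,"delta_pos":[0,0,0.001],"rotation":[0,0,0]},{"claw":0.05,"delta_pos":[0,0,0.001],"rotation":[0,0,0]}]'
```

```text
clock: 23.65
eef_pos: [518.1, 329.2, 55.2]
eef_rot: [-3.138, 0.007, 3.046]
wrist_force: [-0.3, 0.4, -1.2]
finger_gap: 59.7
clock: 23.9
eef_pos: [518.1, 329.3, 54.3]
eef_rot: [-3.138, 0.007, 3.046]
wrist_force: [-0.0, -0.4, -1.9]
finger_gap: 59.9
```

```bash
python3 -m pendant '[{"claw":0.05,"delta_pos":[0,0.001,0.001],"rotation":[0,0,0]},{"claw":0.05,"delta_pos":[0,0.001,0.001],"rotation":[0,0,0]}]'; python3 -m pendant '[{"claw":0.05,"delta_pos":[0,0,0.001],"rotation":[0,0,0]},{"claw":0.05,"delta_pos":[0,0,0.001],"rotation":[0,0,0]}]'
```

```text
clock: 24.15
eef_pos: [518.2, 330.3, 53.2]
eef_rot: [-3.138, 0.007, 3.046]
wrist_force: [-0.2, 0.0, -2.5]
finger_gap: 60.0
clock: 24.4
eef_pos: [518.1, 330.3, 52.1]
eef_rot: [-3.138, 0.007, 3.046]
wrist_force: [0.4, -0.8, -2.0]
finger_gap: 59.6
```

```bash
python3 -m pendant '[{"claw":0.05,"delta_pos":[0,0,0.001],"rotation":[0,0,0]},{"claw":0.05,"delta_pos":[0,0,0.001],"rotation":[0,0,0]}]'
```

```text
clock: 24.65
eef_pos: [518.3, 330.3, 51.7]
eef_rot: [-3.138, 0.008, 3.046]
wrist_force: [-2.7, -0.7, 5.7]
finger_gap: 59.5
```

Contact at the predicted height. Releasing.

```bash
python3 -m pendant '[{"claw":0.085,"delta_pos":[0,0,0],"rotation":[0,0,0]},{"claw":0.085,"delta_pos":[0,0,0],"rotation":[0,0,0]},{"claw":0.085,"delta_pos":[0,0,0],"rotation":[0,0,0]},{"claw":0.085,"delta_pos":[0,0,0],"rotation":[0,0,0]},{"claw":0.085,"delta_pos":[0,0,-0.03],"rotation":[0,0,0]},{"claw":0.085,"delta_pos":[0,0,-0.07],"rotation":[0,0,0]},{"claw":0.085,"delta_pos":[0,0,-0.11],"rotation":[0,0,0]},{"claw":0.085,"delta_pos":[0,0,-0.14],"rotation":[0,0,0]},{"claw":0.085,"delta_pos":[0,0,-0.14],"rotation":[0,0,0]}]'; python3 - <<'E'
from h import *
T=wT();W=save('wrist','w9');D=save('side','d9');S=save('scene','s9');cs,cd,cw=[manip.camera_model(n) for n in ('scene','side','wrist')]
for n,im,c,box,t in (('w',W,cw,(120,60,420,290),T),('s',S,cs,(340,100,430,190),None),('d',D,cd,(60,270,240,384),None)):
    b=blobs(im,(0,150,140),(6,255,255),box)[:1]; print(n,b,[onz(*ray(c,*q[3],t),78).round(1) for q in b])
E
```

```text
clock: 25.78
eef_pos: [518.0, 331.3, 194.0]
eef_rot: [-3.14, 0.011, 3.046]
wrist_force: [-0.6, -0.2, -0.5]
finger_gap: 84.7
w [(1994, array([255.3, 183. ]), [227, 156, 58, 56], array([255.3, 183.4]))] [array([516. , 331.9,  78. ])]
s [(261, array([382.4, 142.3]), [371, 133, 24, 19], array([382.5, 142. ]))] [array([519.7, 327.5,  78. ])]
d [(932, array([136.5, 332. ]), [116, 312, 43, 40], array([136.5, 331.3]))] [array([514.9, 334. ,  78. ])]
```

View pics/w9.png

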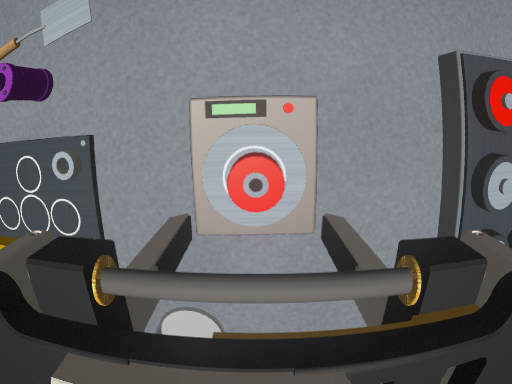

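View pics/d9.png

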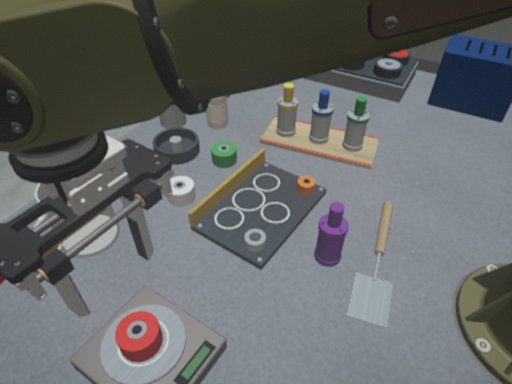

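Red wheel lies flat in the pan's middle: in the scene view its centre is about 1 mm from the pan centre seen earlier. The moulds are still on the board. Going back for blue first.

```bash
python3 -m pendant '[{"claw":0.085,"delta_pos":[-0.003,-0.042,0],"rotation":[0,0,0.148]},{"claw":0.07,"delta_pos":[-0.006,-0.084,0],"rotation":[0,0,0.296]},{"claw":0.05,"delta_pos":[-0.009,-0.126,0],"rotation":[0,0,0.444]},{"claw":0.05,"delta_pos":[-0.012,-0.168,0],"rotation":[0,0,0.592]},{"claw":0.05,"delta_pos":[-0.015,-0.21,0],"rotation":[0,0,0.74]},{"claw":0.05,"delta_pos":[-0.018,-0.252,0],"rotation":[0,0,0.888]},{"claw":0.05,"delta_pos":[-0.021,-0.294,0],"rotation":[0,0,1.036]},{"claw":0.05,"delta_pos":[-0.024,-0.336,0],"rotation":[0,0,1.184]},{"claw":0.05,"delta_pos":[-0.027,-0.378,0],"rotation":[0,0,1.332]},{"claw":0.05,"delta_pos":[-0.03,-0.42,0],"rotation":[0,0,1.476]}]'
```

```text
clock: 27.18
eef_pos: [505.9, -91.6, 191.1]
eef_rot: [3.138, 0.005, 1.565]
wrist_force: [0.2, -0.1, -0.2]
finger_gap: 49.7
```

```bash
python3 -m pendant '[{"claw":0.05,"delta_pos":[-0.045,-0.001,0],"rotation":[0,0,0]},{"claw":0.05,"delta_pos":[-0.09,-0.002,0],"rotation":[0,0,0]},{"claw":0.05,"delta_pos":[-0.135,-0.003,0],"rotation":[0,0,0]},{"claw":0.05,"delta_pos":[-0.18,-0.004,0],"rotation":[0,0,0]},{"claw":0.05,"delta_pos":[-0.211,-0.004,0.01],"rotation":[0,0,0]},{"claw":0.05,"delta_pos":[-0.211,-0.004,0.02],"rotation":[0,0,0]},{"claw":0.05,"delta_pos":[-0.211,-0.004,0.02],"rotation":[0,0,0]}]' 40
python3 - <<'E'
from h import *
st=manip.read_state();T=wT(st);W=save('wrist','w10');cw=manip.camera_model('wrist')
b=blobs(W,(100,100,150),(122,255,255),(200,130,320,300));print(b[:2])
for q in b[:2]: print(onz(*ray(cw,*q[3],T),142))
E
```

```text
clock: 28.05
eef_pos: [500.3, -301.6, 170.3]
eef_rot: [3.14, 0.003, 1.565]
wrist_force: [-0.4, 0.5, -0.3]
finger_gap: 49.9
[(790, array([258.6, 215.5]), [243, 201, 32, 31], array([258.6, 215.5]))]
[ 503.13412877 -301.7672078   142.        ]
```

View pics/w10.png

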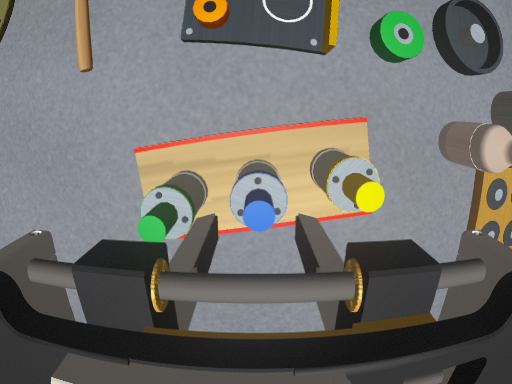

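```bash
python3 -m pendant '[{"claw":0.05,"delta_pos":[-0.0015,0.002,0.02],"rotation":[0,0,0]},{"claw":0.05,"delta_pos":[-0.0015,0.002,0.045],"rotation":[0,0,0]},{"claw":0.05,"delta_pos":[-0.0015,0.002,0.0595],"rotation":[0,0,0]},{"claw":0.05,"delta_pos":[-0.0015,0.002,0.0595],"rotation":[0,0,0]},{"claw":0.05,"delta_pos":[-0.0015,0.002,0.0595],"rotation":[0,0,0]},{"claw":0.015,"delta_pos":[-0.0015,0.002,0.0595],"rotation":[0,0,0]},{"claw":0.015,"delta_pos":[-0.0015,0.002,0.0595],"rotation":[0,0,0]},{"claw":0.015,"delta_pos":[-0.0015,0.002,0.0595],"rotation":[0,0,0]},{"claw":0.015,"delta_pos":[-0.0015,0.002,0.0595],"rotation":[0,0,0]}]' 40
```

```text
clock: 29.22
eef_pos: [502.7, -303.4, 112.0]
eef_rot: [3.14, 0.004, 1.566]
wrist_force: [-2.6, 0.4, 2.7]
finger_gap: 23.5
```

```bash
python3 -m pendant '[{"claw":0.015,"delta_pos":[0,0,-0.015],"rotation":[0,0,0]},{"claw":0.015,"delta_pos":[0,0,-0.04],"rotation":[0,0,0]},{"claw":0.015,"delta_pos":[0,0,-0.065],"rotation":[0,0,0]},{"claw":0.015,"delta_pos":[0.03,0.004,-0.065],"rotation":[0,0,0]},{"claw":0.015,"delta_pos":[0.07,0.01,-0.065],"rotation":[0,0,0]},{"claw":0.015,"delta_pos":[0.12,0.017,-0.065],"rotation":[0,0,0]},{"claw":0.015,"delta_pos":[0.17,0.024,-0.065],"rotation":[0,0,0]},{"claw":0.015,"delta_pos":[0.22,0.031,-0.065],"rotation":[0,0,0]},{"claw":0.015,"delta_pos":[0.26,0.037,-0.065],"rotation":[0,0,0]},{"claw":0.015,"delta_pos":[0.29,0.041,-0.065],"rotation":[0,0,0]}]'
```

```text
clock: 30.48
eef_pos: [544.9, -11.5, 176.4]
eef_rot: [3.14, 0.003, 1.567]
wrist_force: [1.0, -0.0, -6.8]
finger_gap: 23.6
```

```bash
python3 -m pendant '[{"claw":0.015,"delta_pos":[0.03,0.004,0],"rotation":[0,0,0]},{"claw":0.015,"delta_pos":[0.0525,0.007,0],"rotation":[0,0,0]},{"claw":0.015,"delta_pos":[0.0525,0.007,0],"rotation":[0,0,0]},{"claw":0.015,"delta_pos":[0.0525,0.007,0.02],"rotation":[0,0,0]},{"claw":0.015,"delta_pos":[0.0525,0.007,0.04],"rotation":[0,0,0]},{"claw":0.015,"delta_pos":[0.0525,0.007,0.053],"rotation":[0,0,0]},{"claw":0.015,"delta_pos":[0.0525,0.007,0.058],"rotation":[0,0,0]},{"claw":0.015,"delta_pos":[0.0525,0.007,0.059],"rotation":[0,0,0]},{"claw":0.015,"delta_pos":[0.0525,0.007,0.059],"rotation":[0,0,0]}]'
```

```text
clock: 31.6
eef_pos: [552.5, 40.7, 117.8]
eef_rot: [3.139, 0.003, 1.567]
wrist_force: [0.9, 0.9, -7.6]
finger_gap: 23.4
```

```bash
python3 -m pendant '[{"claw":0.015,"delta_pos":[0,0,0.001],"rotation":[0,0,0]},{"claw":0.015,"delta_pos":[0,0,0.0025],"rotation":[0,0,0]},{"claw":0.015,"delta_pos":[0,0,0.0025],"rotation":[0,0,0]}]'; python3 -m pendant '[{"claw":0.015,"delta_pos":[0,0,0.001],"rotation":[0,0,0]},{"claw":0.015,"delta_pos":[0,0,0.001],"rotation":[0,0,0]}]'
```

```text
clock: 31.98
eef_pos: [552.5, 40.7, 115.2]
eef_rot: [3.139, 0.003, 1.567]
wrist_force: [0.1, -0.6, -6.0]
finger_gap: 23.2
clock: 32.22
eef_pos: [552.7, 40.7, 115.0]
eef_rot: [3.138, 0.003, 1.567]
wrist_force: [-3.1, 0.2, 3.7]
finger_gap: 23.5
```

```bash
python3 -m pendant '[{"claw":0.05,"delta_pos":[0,0,0],"rotation":[0,0,0]},{"claw":0.05,"delta_pos":[0,0,0],"rotation":[0,0,0]},{"claw":0.05,"delta_pos":[0,0,0],"rotation":[0,0,0]},{"claw":0.05,"delta_pos":[0,0,-0.03],"rotation":[0,0,0]},{"claw":0.05,"delta_pos":[0,0,-0.058],"rotation":[0,0,0]},{"claw":0.05,"delta_pos":[-0.045,-0.017,-0.058],"rotation":[0,0,0]},{"claw":0.05,"delta_pos":[-0.09,-0.034,-0.058],"rotation":[0,0,0]},{"claw":0.05,"delta_pos":[-0.14,-0.052,-0.058],"rotation":[0,0,0]},{"claw":0.05,"delta_pos":[-0.19,-0.071,-0.058],"rotation":[0,0,0]},{"claw":0.05,"delta_pos":[-0.23,-0.086,-0.058],"rotation":[0,0,0]}]'
```

```text
clock: 33.48
eef_pos: [464.8, -190.5, 173.6]
eef_rot: [3.138, 0.004, 1.566]
wrist_force: [0.1, 0.7, -0.1]
finger_gap: 49.8
```

```bash
python3 -m pendant '[{"claw":0.05,"delta_pos":[-0.045,-0.016,0],"rotation":[0,0,0]},{"claw":0.05,"delta_pos":[-0.09,-0.033,0],"rotation":[0,0,0]},{"claw":0.05,"delta_pos":[-0.125,-0.045,0],"rotation":[0,0,0]},{"claw":0.05,"delta_pos":[-0.125,-0.045,0],"rotation":[0,0,0]},{"claw":0.05,"delta_pos":[-0.125,-0.045,0],"rotation":[0,0,0]}]' 40
python3 - <<'E'
from h import *
st=manip.read_state();T=wT(st);W=save('wrist','w11');save('scene','s11');cw=manip.camera_model('wrist')
b=blobs(W,(50,100,150),(75,255,255),(200,130,320,300));print(b[:2])
for q in b[:2]: print(onz(*ray(cw,*q[3],T),142))
a=cv2.imread('pics/s11.png')[100:250,60:310]; cv2.imwrite('pics/c11.png',cv2.resize(a,None,fx=3,fy=3))
E
```

```text
clock: 34.1
eef_pos: [419.3, -314.7, 173.8]
eef_rot: [3.138, 0.003, 1.566]
wrist_force: [0.1, 1.1, 0.6]
finger_gap: 50.1
[(772, array([254.6, 212.1]), [239, 197, 32, 31], array([254.6, 212.1]))]
[ 419.3069894  -313.36714091  142.        ]
```

View pics/c11.png

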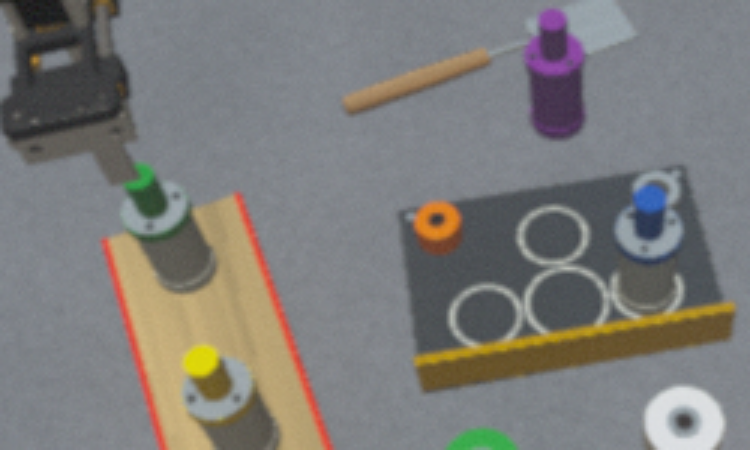

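Blue stands on its seat again, with its stem where it was before (crop (650,195)). Gripping green.

```bash
python3 -m pendant '[{"claw":0.05,"delta_pos":[-0.001,0,0.02],"rotation":[0,0,0]},{"claw":0.05,"delta_pos":[-0.001,0,0.045],"rotation":[0,0,0]},{"claw":0.05,"delta_pos":[-0.001,0,0.0625],"rotation":[0,0,0]},{"claw":0.05,"delta_pos":[-0.001,0,0.0625],"rotation":[0,0,0]},{"claw":0.05,"delta_pos":[-0.001,0,0.0625],"rotation":[0,0,0]},{"claw":0.015,"delta_pos":[-0.001,0,0.0625],"rotation":[0,0,0]},{"claw":0.015,"delta_pos":[-0.001,0,0.0625],"rotation":[0,0,0]},{"claw":0.015,"delta_pos":[-0.001,0,0.0625],"rotation":[0,0,0]},{"claw":0.015,"delta_pos":[-0.001,0,0.0625],"rotation":[0,0,0]}]' 40; python3 -m pendant '[{"claw":0.015,"delta_pos":[0,0,-0.015],"rotation":[0,0,0]},{"claw":0.015,"delta_pos":[0,0,-0.04],"rotation":[0,0,0]},{"claw":0.015,"delta_pos":[0,0,-0.065],"rotation":[0,0,0]},{"claw":0.015,"delta_pos":[0.03,0.006,-0.065],"rotation":[0,0,0]},{"claw":0.015,"delta_pos":[0.07,0.014,-0.065],"rotation":[0,0,0]},{"claw":0.015,"delta_pos":[0.115,0.023,-0.065],"rotation":[0,0,0]},{"claw":0.015,"delta_pos":[0.16,0.032,-0.065],"rotation":[0,0,0]},{"claw":0.015,"delta_pos":[0.205,0.041,-0.065],"rotation":[0,0,0]},{"claw":0.015,"delta_pos":[0.24,0.049,-0.065],"rotation":[0,0,0]},{"claw":0.015,"delta_pos":[0.26,0.053,-0.065],"rotation":[0,0,0]}]'
```

```text
clock: 35.33
eef_pos: [419.8, -315.7, 111.6]
eef_rot: [3.138, 0.004, 1.567]
wrist_force: [-0.9, 0.8, 2.1]
finger_gap: 23.4
clock: 36.58
eef_pos: [473.6, -54.0, 176.5]
eef_rot: [3.138, 0.004, 1.568]
wrist_force: [-1.0, -0.7, -5.8]
finger_gap: 23.3
```

```bash
python3 -m pendant '[{"claw":0.015,"delta_pos":[0.03,0.006,0],"rotation":[0,0,0]},{"claw":0.015,"delta_pos":[0.037,0.0065,0],"rotation":[0,0,0]},{"claw":0.015,"delta_pos":[0.037,0.0065,0],"rotation":[0,0,0]},{"claw":0.015,"delta_pos":[0.037,0.0065,0.02],"rotation":[0,0,0]},{"claw":0.015,"delta_pos":[0.037,0.0065,0.04],"rotation":[0,0,0]},{"claw":0.015,"delta_pos":[0.037,0.0065,0.053],"rotation":[0,0,0]},{"claw":0.015,"delta_pos":[0.037,0.0065,0.059],"rotation":[0,0,0]},{"claw":0.015,"delta_pos":[0.037,0.0065,0.0605],"rotation":[0,0,0]},{"claw":0.015,"delta_pos":[0.037,0.0065,0.0605],"rotation":[0,0,0]}]'; python3 -m pendant '[{"claw":0.015,"delta_pos":[0,0,0.001],"rotation":[0,0,0]},{"claw":0.015,"delta_pos":[0,0,0.001],"rotation":[0,0,0]}]'
```

```text
clock: 37.7
eef_pos: [480.7, -17.3, 116.3]
eef_rot: [3.137, 0.004, 1.568]
wrist_force: [0.0, 0.3, -3.8]
finger_gap: 23.1
clock: 37.95
eef_pos: [480.8, -17.3, 115.5]
eef_rot: [3.136, 0.004, 1.569]
wrist_force: [-0.3, 0.3, -4.9]
finger_gap: 23.6
```

```bash
python3 -m pendant '[{"claw":0.015,"delta_pos":[0,0,0.001],"rotation":[0,0,0]},{"claw":0.015,"delta_pos":[0,0,0.001],"rotation":[0,0,0]}]'
```

```text
clock: 38.2
eef_pos: [480.8, -17.3, 114.5]
eef_rot: [3.136, 0.004, 1.569]
wrist_force: [0.2, -0.6, -4.8]
finger_gap: 23.3
```

```bash
python3 -m pendant '[{"claw":0.015,"delta_pos":[0,0,0.001],"rotation":[0,0,0]},{"claw":0.015,"delta_pos":[0,0,0.001],"rotation":[0,0,0]}]'
```

```text
clock: 38.45
eef_pos: [481.1, -17.3, 114.5]
eef_rot: [3.135, 0.004, 1.569]
wrist_force: [-3.8, 0.4, 6.9]
finger_gap: 23.3
```

```bash
python3 -m pendant '[{"claw":0.05,"delta_pos":[0,0,0],"rotation":[0,0,0]},{"claw":0.05,"delta_pos":[0,0,0],"rotation":[0,0,0]},{"claw":0.05,"delta_pos":[0,0,0],"rotation":[0,0,0]},{"claw":0.05,"delta_pos":[0,0,-0.03],"rotation":[0,0,0]},{"claw":0.05,"delta_pos":[0,0,-0.058],"rotation":[0,0,0]},{"claw":0.05,"delta_pos":[-0.045,0.018,-0.058],"rotation":[0,0,0]},{"claw":0.05,"delta_pos":[-0.09,0.035,-0.058],"rotation":[0,0,0]},{"claw":0.05,"delta_pos":[-0.135,0.053,-0.058],"rotation":[0,0,0]},{"claw":0.05,"delta_pos":[-0.18,0.07,-0.058],"rotation":[0,0,0]},{"claw":0.05,"delta_pos":[-0.22,0.086,-0.058],"rotation":[0,0,0]}]'
```

```text
clock: 39.7
eef_pos: [566.6, -238.9, 173.7]
eef_rot: [3.135, 0.004, 1.568]
wrist_force: [-0.9, 0.8, 0.2]
finger_gap: 50.3
```

```bash
python3 -m pendant '[{"claw":0.05,"delta_pos":[-0.03,0.012,0],"rotation":[0,0,0]},{"claw":0.05,"delta_pos":[-0.052,0.0205,0],"rotation":[0,0,0]},{"claw":0.05,"delta_pos":[-0.052,0.0205,0],"rotation":[0,0,0]},{"claw":0.05,"delta_pos":[-0.052,0.0205,0],"rotation":[0,0,0]}]' 40
python3 - <<'E'
from h import *
st=manip.read_state();print(st['eef_pos']);T=wT(st);W=save('wrist','w12');save('scene','s12');cw=manip.camera_model('wrist')
b=blobs(W,(24,150,200),(35,255,255),(200,130,320,300));print(b[:2])
for q in b[:2]: print(onz(*ray(cw,*q[3],T),142))
a=cv2.imread('pics/s12.png')[100:250,60:310]; cv2.imwrite('pics/c12.png',cv2.resize(a,None,fx=3,fy=3))
E
```

```text
clock: 40.2
eef_pos: [586.8, -290.3, 173.8]
eef_rot: [3.136, 0.003, 1.568]
wrist_force: [0.2, 0.3, -0.1]
finger_gap: 49.6
[ 586.81719896 -290.3421776   173.82353595]
[(752, array([256. , 210.7]), [241, 196, 31, 31], array([256. , 210.7]))]
[ 587.89784688 -287.88697573  142.        ]
```

View pics/c12.png

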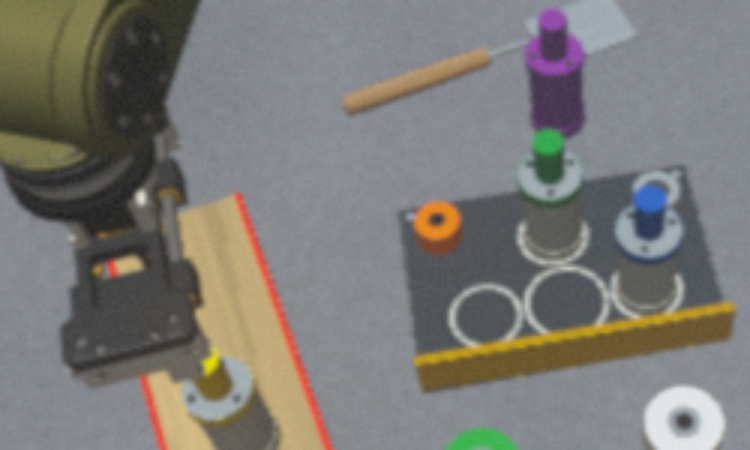

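Green (crop (548,145)) and blue are back on their seats. Now gripping yellow.

```bash
python3 -m pendant '[{"claw":0.05,"delta_pos":[0,0.001,0.02],"rotation":[0,0,0]},{"claw":0.05,"delta_pos":[0,0.001,0.045],"rotation":[0,0,0]},{"claw":0.05,"delta_pos":[0,0.001,0.0625],"rotation":[0,0,0]},{"claw":0.05,"delta_pos":[0,0.001,0.0625],"rotation":[0,0,0]},{"claw":0.05,"delta_pos":[0,0.001,0.0625],"rotation":[0,0,0]},{"claw":0.015,"delta_pos":[0,0.001,0.0625],"rotation":[0,0,0]},{"claw":0.015,"delta_pos":[0,0.001,0.0625],"rotation":[0,0,0]},{"claw":0.015,"delta_pos":[0,0.001,0.0625],"rotation":[0,0,0]},{"claw":0.015,"delta_pos":[0,0.001,0.0625],"rotation":[0,0,0]}]' 40; python3 -m pendant '[{"claw":0.015,"delta_pos":[0,0,-0.015],"rotation":[0,0,0]},{"claw":0.015,"delta_pos":[0,0,-0.04],"rotation":[0,0,0]},{"claw":0.015,"delta_pos":[0,0,-0.065],"rotation":[0,0,0]},{"claw":0.015,"delta_pos":[0.03,-0.007,-0.065],"rotation":[0,0,0]},{"claw":0.015,"delta_pos":[0.07,-0.016,-0.065],"rotation":[0,0,0]},{"claw":0.015,"delta_pos":[0.11,-0.026,-0.065],"rotation":[0,0,0]},{"claw":0.015,"delta_pos":[0.15,-0.036,-0.065],"rotation":[0,0,0]},{"claw":0.015,"delta_pos":[0.18,-0.042,-0.065],"rotation":[0,0,0]},{"claw":0.015,"delta_pos":[0.19,-0.044,-0.065],"rotation":[0,0,0]}]'
```

```text
clock: 41.42
eef_pos: [588.1, -290.5, 111.9]
eef_rot: [3.136, 0.004, 1.569]
wrist_force: [-3.1, 0.3, 2.2]
finger_gap: 23.4
clock: 42.55
eef_pos: [543.9, -98.6, 176.5]
eef_rot: [3.136, 0.004, 1.57]
wrist_force: [-0.1, -0.4, -6.7]
finger_gap: 23.5
```

```bash
python3 -m pendant '[{"claw":0.015,"delta_pos":[0.009,-0.003,0],"rotation":[0,0,0]},{"claw":0.015,"delta_pos":[0.009,-0.003,0],"rotation":[0,0,0]},{"claw":0.015,"delta_pos":[0.009,-0.003,0.02],"rotation":[0,0,0]},{"claw":0.015,"delta_pos":[0.009,-0.003,0.04],"rotation":[0,0,0]},{"claw":0.015,"delta_pos":[0.009,-0.003,0.053],"rotation":[0,0,0]},{"claw":0.015,"delta_pos":[0.009,-0.003,0.059],"rotation":[0,0,0]},{"claw":0.015,"delta_pos":[0.009,-0.003,0.0605],"rotation":[0,0,0]},{"claw":0.015,"delta_pos":[0.009,-0.003,0.0605],"rotation":[0,0,0]}]'; python3 -m pendant '[{"claw":0.015,"delta_pos":[0,0,0.001],"rotation":[0,0,0]},{"claw":0.015,"delta_pos":[0,0,0.001],"rotation":[0,0,0]}]'
```

```text
clock: 43.55
eef_pos: [541.5, -90.0, 116.4]
eef_rot: [3.135, 0.004, 1.57]
wrist_force: [-0.1, -0.2, -6.1]
finger_gap: 23.5
clock: 43.8
eef_pos: [541.6, -90.0, 115.7]
eef_rot: [3.135, 0.004, 1.57]
wrist_force: [0.5, -0.1, -6.2]
finger_gap: 23.5
```

```bash
python3 -m pendant '[{"claw":0.015,"delta_pos":[0,0,0.0008],"rotation":[0,0,0]},{"claw":0.015,"delta_pos":[0,0,0.0008],"rotation":[0,0,0]}]'
```

```text
clock: 44.05
eef_pos: [541.6, -90.0, 114.9]
eef_rot: [3.134, 0.004, 1.571]
wrist_force: [-0.3, -0.3, -5.3]
finger_gap: 23.0
```

```bash
python3 -m pendant '[{"claw":0.015,"delta_pos":[0,0,0.0008],"rotation":[0,0,0]},{"claw":0.015,"delta_pos":[0,0,0.0008],"rotation":[0,0,0]}]'
```

```text
clock: 44.3
eef_pos: [541.9, -90.2, 114.9]
eef_rot: [3.133, 0.004, 1.57]
wrist_force: [-2.3, -0.8, 3.2]
finger_gap: 23.4
```

Seated. Releasing, rising clear and checking everything.

```bash
python3 -m pendant '[{"claw":0.05,"delta_pos":[0,0,0],"rotation":[0,0,0]},{"claw":0.05,"delta_pos":[0,0,0],"rotation":[0,0,0]},{"claw":0.05,"delta_pos":[0,0,0],"rotation":[0,0,0]},{"claw":0.05,"delta_pos":[0,0,-0.03],"rotation":[0,0,0]},{"claw":0.05,"delta_pos":[0,0,-0.07],"rotation":[0,0,0]},{"claw":0.05,"delta_pos":[-0.03,-0.02,-0.1],"rotation":[0,0,0]},{"claw":0.05,"delta_pos":[-0.07,-0.05,-0.13],"rotation":[0,0,0]},{"claw":0.05,"delta_pos":[-0.11,-0.08,-0.14],"rotation":[0,0,0]},{"claw":0.05,"delta_pos":[-0.11,-0.08,-0.14],"rotation":[0,0,0]},{"claw":0.05,"delta_pos":[-0.11,-0.08,-0.14],"rotation":[0,0,0]}]'
python3 - <<'E'
from h import *
S=save('scene','s13');D=save('side','d13');cs,cd=manip.camera_model('scene'),manip.camera_model('side')
C={'yellow':((24,120,165),(35,255,255)),'green':((50,100,110),(75,255,255)),'blue':((105,100,140),(122,255,255)),'amber':((5,130,150),(18,255,255))}
R=lambda f:cv2.cvtColor(cv2.imread(f'pics/{f}0.png'),cv2.COLOR_BGR2RGB)
for k,(lo,hi) in C.items():
  for nm,old,im,c,box in (('S',R('scene'),S,cs,(190,138,310,225)),('D',R('side'),D,cd,(220,120,330,260) if k!='green' else (250,120,330,260))):
    z=41 if k=='amber' else 145
    o,n=blobs(old,lo,hi,box)[:1],blobs(im,lo,hi,box)[:1]
    if o and n: print(k,nm,o[0][0],n[0][0],(onz(*ray(c,*n[0][3]),z)-onz(*ray(c,*o[0][3]),z)).round(1))
    else: print(k,nm,len(o),len(n))
E
```

```text
clock: 45.55
eef_pos: [460.9, -199.3, 254.5]
eef_rot: [3.133, 0.004, 1.57]
wrist_force: [0.5, 0.5, 0.6]
finger_gap: 49.7
yellow S 81 82 [ 3.8 -0.9  0. ]
yellow D 22 48 [ 8.2 -0.1  0. ]
green S 72 73 [2.  0.6 0. ]
green D 77 79 [1.5 0.5 0. ]
blue S 76 79 [ 1.6 -1.   0. ]
blue D 79 74 [ 1.4 -0.2  0. ]
amber S 131 136 [0.1 0.2 0. ]
amber D 128 123 [0.2 0.1 0. ]
```

View pics/s13.png

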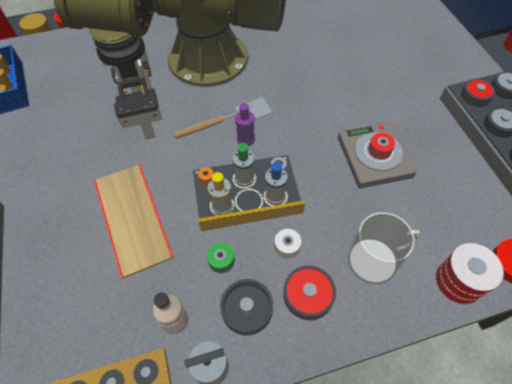

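View pics/d13.png

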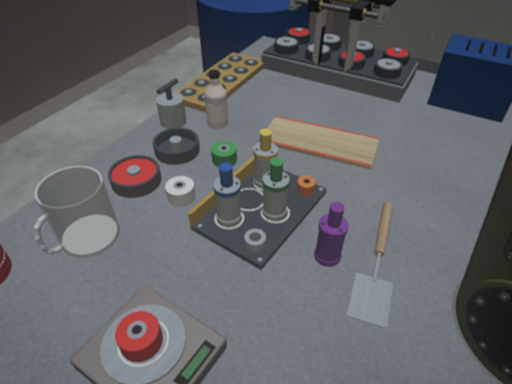

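Everything is in place: the wheel is on the scale at scene (382,142), the moulds are upright on their seats, the board is empty and the gripper is well clear. Yellow's 8.2 mm side-view shift isn't reliable, because a finger was covering part of its top in the first picture; the scene view gives about 4 mm. Handing in.

```bash
python3 -c "
from cell import manip
print(manip.sign_off(), manip.read_state()['clock'])"
```

```text
the job is handed in; nothing more can be done
the job is handed in; nothing more can be done
```

The job is done and handed in, at about 46 s of the 141 s allowed; no verdict was reported. I moved yellow, green and blue by their stems onto the board. Then I took the red wheel across the plate's y axis, lowered it onto the pan until it touched lightly, and returned blue, green and yellow to their own seats.

The last checks, from the scene and side pictures taken before hand-in:
- **Wheel:** it lies flat about 1 mm from the pan's middle. The z = 42–78 mm ray casts from the three cameras differ by up to 8 mm in absolute position, in line with the scale's own spread between views.
- **Moulds:** all three stand upright. Blue and green are about 2 mm from where they started, and yellow about 4 mm in the scene view (limit 13 mm).
- **Disagreement:** the side view put yellow's shift at 8 mm, but a finger covered part of its top in the first side picture, so I did not rely on that figure.
- **Bystanders:** the amber puck moved less than 0.3 mm. The steel ring looks unmoved in both views, but I did not measure it again.
- **Heights:** points triangulated with the scene camera came out up to about 5 mm low, apart from the mould tops, which were within about 4 mm either way. The contact heights agreed with the text to within 1 mm (board 12, plate 15, pan 42).

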